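# Flash-cure the resin pen blanks

### The job

Flash-cure the resin pen blanks: stand every blank that is on the table upright in the clear cup of the UV stand, and only then pull the lamp controller's red power knob out until it clicks and stays out. With all the blanks standing in the cup, press the green flash key firmly and keep it pressed for three seconds, then push the red knob fully back in to switch the lamp off, leaving the blanks in the cup. Do not press the grey mode key, and do not tip over any of the bottles, cups and cans.

Things in the scene. Friction and masses are not known exactly. Their poses are not given: they have to be found in the camera images.
- mat: black rubber craft mat 340 x 400 mm on a blue tray edge 380 x 440 mm, fixed; its upper face is 3 mm above the table; origin at the centre of its underside. Other equipment stands along the table's edges, out of the way, none of it taller than 220 mm
- blank_blue: cast resin pen blank, a square bar 130 x 19 x 19 mm, 55 g, marbled blue with pale blue bands; lies flat on the black craft mat at the start; origin at its centre, its x axis along its length (either end may go down). Three or four of the four blanks are present; an absent one reads None
- blank_red: cast resin pen blank, a square bar 130 x 19 x 19 mm, 55 g, marbled red with pink bands; lies flat on the black craft mat at the start; origin at its centre, its x axis along its length (either end may go down); may be absent (None)
- blank_gold: cast resin pen blank, a square bar 130 x 19 x 19 mm, 55 g, marbled gold with cream bands; lies flat on the black craft mat at the start; origin at its centre, its x axis along its length (either end may go down); may be absent (None)
- blank_teal: cast resin pen blank, a square bar 130 x 19 x 19 mm, 55 g, marbled teal with pale green bands; lies flat on the black craft mat at the start; origin at its centre, its x axis along its length (either end may go down); may be absent (None)
- cup_rim (a point): centre of the mouth of the UV stand's round clear plastic cup with blue rim and foot bands, z up: inner diameter 88 mm, wall 3 mm, inner floor 100 mm below the mouth, mouth 116 mm above the table; fixed. A blank standing in it leans on the rim by up to about 34 degrees and stands out 20 to 30 mm above it
- stand: the UV stand that carries the cup and the light bar, fixed: a grey foot plate 12 mm thick; origin on the cup's axis at table height; the plate reaches 85 mm each way along x, and from -100 to +170 mm along y
- lamp_top (a point): centre of the top of the stand's LED light bar, an upright bar 26 x 32 mm, its top 162 mm above the table, that stands 122 mm from the cup's axis along y of point cup_rim; fixed
- power_knob (a joint): pull-on, push-off power knob on the controller's sloping panel: 0 when fully in (off), 0.015 when fully out (on); an over-centre spring holds it at either end and snaps it over half way; it takes about 6 N to pull it or push it over
- knob_grip (a point): middle of the red knob's round head, 36 mm in diameter and 24 mm deep (12 mm above and below this point), moves with the knob; z is the pull direction, square to the panel, x points up the slope, y along the panel. With the knob in, the panel lies 28 mm below this point; under the head are a 12 mm stem and a steel collar 24 mm wide, 6 mm high
- key_flash: green flash key of the membrane keypad, 30 x 30 mm, its face 3 mm proud of the panel, z along the panel's outward normal, axes as point knob_grip; gives about 1 mm at 6 N and then stops hard; the lamp flashes for as long as it is pressed with more than 3 N. Origin 2 mm below its face
- flash_top (a point): centre of the green flash key's face, axes as the key; it lies 88 mm from the knob's axis along -y and 18 mm down the slope
- key_mode: grey mode key, the same as the flash key, 54 mm from it along -y of the panel; not to be pressed (2 N or more on it counts as a press)
- console: white lamp controller box 170 x 230 mm on the table, fixed; its panel slopes down by 15 degrees towards the operator (-x side): it rises from 46 mm at the near (-x) edge to 90 mm at the far edge; origin at the centre of its underside
- pigment_red: red pigment jar with a black cap, 36 mm in diameter, 74 mm tall; bystander, must not be tipped over; origin at the centre of its underside, z up its axis
- pigment_teal: teal pigment jar with a black cap, 36 mm in diameter, 74 mm tall; bystander, must not be tipped over; origin at the centre of its underside, z up its axis
- pigment_gold: gold pigment jar with a black cap, 36 mm in diameter, 74 mm tall; bystander, must not be tipped over; origin at the centre of its underside, z up its axis
- spray_can: white spray can, 52 mm in diameter, 160 mm tall; bystander, must not be tipped over; origin at the centre of its underside, z up its axis
- mixing_cup: empty paper mixing cup, 72 mm across the rim, 75 mm tall; bystander, must not be tipped over; origin at the centre of its underside, z up its axis
- stick_pot: white pot with wooden sticks in it, 60 mm across, about 110 mm tall; bystander, must not be tipped over; origin at the centre of its underside, z up its axis

How it is judged:
By the outcome, as a careful person would: the job done as asked, in the order asked, and still so for the second after the job is handed in, with the robot touching nothing.
Of blank_blue, blank_red, blank_gold, blank_teal only 3 to 4 are there at a start; the rules pass over those that are not, and their reading is None.
At some moment in a run one of blank_blue, blank_red, blank_gold, blank_teal may be knocked a few centimetres aside while the robot is not near it.
It also fails if it takes over 210 s, if anything falls off the work surface, if the arm or the gripper's body presses on something with over 40 N, if the wrist force passes 120 N, or if a joint passes its speed limit or range.

### The arm

A 6-joint arm with a two-finger parallel gripper is mounted at the origin on the work surface. World frame = base frame: x ahead of the robot, y to its left, z up, the work surface at z = 0. Lengths are in m, angles in rad, forces in N, time in s.
With the tool pointing down it reaches from about 0.325 to 0.775 m from the base axis. Payload 5.5 kg.
Tool frame: the origin (TCP) lies midway between the tips of the shut fingers; the grasp point (between the pads) lies ctrl.tcp_to_grasp behind it (ctrl.tcp_to_grasp is the distance from the TCP to the grasp point, in m); x points along the fingers, z is the direction in which the jaws open and shut, and the axes are right-handed (so a half turn about x gives the same grasp; the last joint's range is limited). The gripper opens to 88 mm and grips with 3 to 60 N. Pads are 20 mm wide; open, the fingers measure 115 mm over their backs; the gripper's body (75 mm by 178 mm) begins 61 mm behind the grasp point.
Start: joints at [-1.279, 0.091, 1.231, -0, 1.82, -0.057], TCP at [0.205, -0.564, 0.191] pointing down, gripper open.
Joint ranges: [-2.87, 2.87], [-0.86, 2.18], [0.17, 2.46], [-1.51, 4.65], [0.06, 2.69], [-2.65, 2.65]. Speed limits (rad/s): [2.57, 2.57, 3.01, 3.14, 3.14, 3.14].

### API

Orientations are given as a rotation vector (axis times angle).
In Python, from bench import ctrl gives the robot as it stands.
- The arm moves only by the tool carry_out, never from a script. Its argument "rows" is a list of rows, each an object of numbers: "hand": the gripper's target within -1 to 1 (fully open at 1, half-way at 0, shut at -1); "x", "y", "z": the shift along the tool's x, y, z in mm; "rx", "ry", "rz": the turn, a rotation vector about the tool's x, y, z in degrees. A call has 1 to 10 rows; each row is the pose to reach, as a shift and turn from the pose measured when the call began, along the tool's axes at that moment; what a row does not reach only later rows make up. A row lasts 1/8 s, in which the tool goes at most 62.5 mm and 10.7 degrees, less where a joint would pass 70% of its speed; a pose out of reach is approached as far as the arm can. A call with a gripper value outside its range is refused whole. The fingers move at their own pace and stop on an object; "squeeze" is the grip in N (left out, the last holds). Time passes only in rows, so rows that repeat a pose let the fingers close. It gives the time, the measured TCP pose, the force and the opening at its end, in the units of the state.
- ctrl.state(): the state, without advancing time (a new reading comes with each control period).
- ctrl.read_camera(name): name is "scene" or "top" or "wrist"; returns a dict with "image" (400x640x3 uint8, blue, green, red), "vertical_fov" (degrees; the focal length in pixels is half the picture's height over the tangent of half this angle, whatever the lens; pixels are square), "cx", "cy" (the principal point, pixels), "k1" (the pictures are not rectified: a ray, as slopes to the right and down, at radius r is drawn at 1 + k1 r^2 times it, then the intrinsics apply), "xyz" and "orientation" of the camera in the world. Camera axes: x right, y up, looking along -z (the intrinsics and any distortion apply to the point x, -y, -z); pixel columns grow to the right and rows downward; lengths in m; the calibration is good to about 2 mm. A picture is of the moment at which its call begins. There is no depth.
- ctrl.sign_off(): hands the job in, once; it reports no verdict.
Trained networks look in the newest picture that a camera, given by its name, has taken for a name from the list of things; names that differ only in an ending like _2 or _b are one class to them, and where a whole thing is asked for, a point or a joint stands for the part that bears it (a point fixed in the world has none). Each returns a list of dicts, best first, with "confidence" (0 to 1); they miss things now and then, are a little off and sometimes report something else, mostly with a low value. They report only what shows in the picture. A call takes as long as a camera call.
- ctrl.outline_of(query, camera): "mask" (400x640 bool, what is visible of it) and "extent" ([left, top, right, bottom] in pixels, round what is visible of it).
The state is a dict: "time": time; "joints": joint angles; "joint_velocities": joint speeds; "effort": joint torques, N m; "eef_pos": TCP position; "tool_rot": TCP orientation; "wrist_force": force on the tool from outside, world axes, zero at the start; "ft_torque": the same for the moment, N m; "gripper_width": opening from 0.0 (shut) to 1.0 (fully open).
Only numpy, scipy, OpenCV 4.12 (cv2) and the standard library are available. Lean on these libraries where they do the work, as an engineer would, in place of code of your own. Each camera call takes 0.05 s, during which the arm holds its last target. There are 200 camera calls.

## Working session

There is one attempt and no reset: what is moved stays moved. The work goes in short steps, Python scripts to look and compute and a tool call to move; the robot and the scene stay as the last step left them, time stands still between calls to the robot, and variables do not carry over. Pictures are saved under pics/ and viewed, about 12 in all and at most 16, crops included, and the job is handed in when it is done.

Besides the shell and the picture viewer there is one more tool, called after "Request:" as name(argument=value, ...), one argument or row to a line, values as JSON. carry_out: Moves the arm, as the interface text tells. Its arguments: {"type":"object","properties":{"rows":{"type":"array","items":{"type":"object","properties":{"hand":{"type":"number"},"x":{"type":"number"},"y":{"type":"number"},"z":{"type":"number"},"rx":{"type":"number"},"ry":{"type":"number"},"rz":{"type":"number"}}}},"squeeze":{"type":"number"}},"required":["rows"]}

```bash
ls; mkdir -p pics; python3 - <<'E'
from bench import ctrl
import cv2
s=ctrl.state(); print({k:s[k] for k in s}); print(ctrl.tcp_to_grasp)
for n in("top","scene"):
    c=ctrl.read_camera(n); cv2.imwrite(f"pics/{n}0.png",c["image"]); print(n,{k:c[k] for k in c if k!="image"})
E
```

```text
pics
{'time': 0.0, 'joints': array([-1.27868332e+00,  9.18776356e-02,  1.23187381e+00,  1.66472966e-05,
        1.81977544e+00, -5.67123200e-02]), 'joint_velocities': array([ 1.12039131e-03, -7.83259462e-04,  4.23686841e-04,  2.07346611e-03,
       -7.72017751e-05, -3.92751363e-04]), 'effort': array([-1.35793565e-03, -4.46449614e+01, -4.06444180e+01,  6.97977771e-02,
        2.95441970e-02, -1.57083141e-04]), 'eef_pos': array([ 0.20497379, -0.56353393,  0.1903025 ]), 'tool_rot': array([ 0.94972136,  1.35582018, -0.94771978]), 'wrist_force': array([-0.10980625, -0.34569038,  0.29306093]), 'ft_torque': array([-0.02315126,  0.05040473, -0.00113784]), 'gripper_width': 1.0006823453415075}
0.0187
top {'vertical_fov': 52.10075679115013, 'cx': 321.58092926713226, 'cy': 202.8173628764414, 'k1': 0.0029457444387911663, 'xyz': array([ 0.26193879, -0.01449907,  1.83809505]), 'orientation': array([ 0.1278762 , -0.13078405, -1.58595047])}
scene {'vertical_fov': 44.41814435693515, 'cx': 320.81580191483823, 'cy': 201.1157116228131, 'k1': 0.028253762515755277, 'xyz': array([ 1.62341375, -0.28832491,  1.3387254 ]), 'orientation': array([0.62187465, 0.47692763, 1.23716918])}
```

View pics/top0.png

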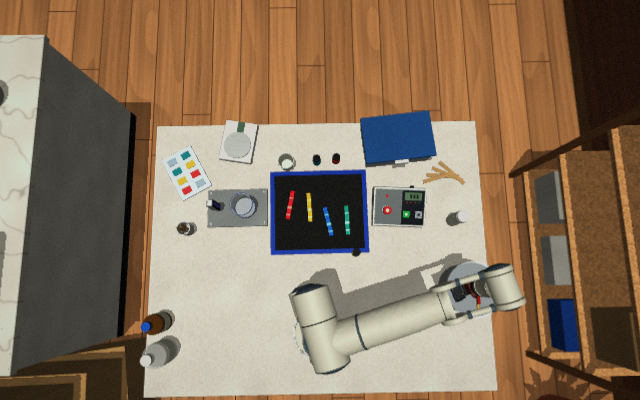

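View pics/scene0.png

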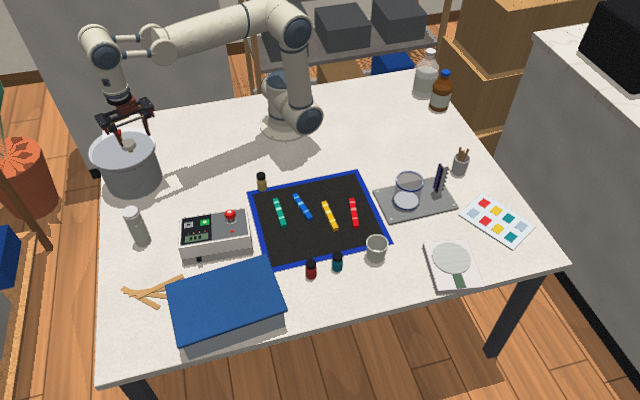

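The top view shows four blanks on the mat: red (290,205), gold (310,207), blue (328,221) and teal (347,220). The stand and cup are at (243,205), and the console is at (400,207) with the red knob at (387,210) and the green key at (406,214). The gold jar is at the mat's near edge (356,252). The gripper starts over a pot.

```bash
cat > h.py <<'E'
from bench import ctrl
import numpy as np, cv2
from scipy.spatial.transform import Rotation as R
def K(c):
    f=200/np.tan(np.radians(c["vertical_fov"]/2)); return np.array([[f,0,c["cx"]],[0,f,c["cy"]],[0,0,1.]]),np.array([c["k1"],0,0,0.])
def ray(c,uv):
    k,d=K(c); p=cv2.undistortPoints(np.float64(uv).reshape(-1,1,2),k,d)[:,0]
    return R.from_rotvec(c["orientation"]).apply(np.c_[p[:,0],-p[:,1],-np.ones(len(p))])
def onz(c,uv,z):
    v=ray(c,uv); return c["xyz"]+v*((z-c["xyz"][2])/v[:,2])[:,None]
def proj(c,P):
    q=R.from_rotvec(c["orientation"]).inv().apply(np.atleast_2d(P)-c["xyz"]); k,d=K(c)
    return cv2.projectPoints(np.c_[q[:,0],-q[:,1],-q[:,2]].reshape(-1,1,3),np.zeros(3),np.zeros(3),k,d)[0][:,0]
def tri(obs):  # [(cam,uv)]
    A=np.zeros((3,3));b=np.zeros(3)
    for c,uv in obs:
        v=ray(c,[uv])[0];v/=np.linalg.norm(v);M=np.eye(3)-np.outer(v,v);A+=M;b+=M@c["xyz"]
    return np.linalg.solve(A,b)
def rectz(c,m,z):
    uv=np.argwhere(m)[:,::-1]; P=onz(c,uv,z)[:,:2]
    (x,y),(w,h),a=cv2.minAreaRect(np.float32(P*1000)); 
    if w<h: a+=90;w,h=h,w
    return np.round([x,y,w,h,(a+90)%180-90],1)
def rot(xdir,zdir):  # tool axes in world
    x=np.array(xdir,float);x/=np.linalg.norm(x);z=np.array(zdir,float);z-=x*(z@x);z/=np.linalg.norm(z)
    return R.from_matrix(np.c_[x,np.cross(z,x),z])
def rel(pos,Rt,grasp=True):
    """tool-frame shift (mm) and turn (deg) bringing the grasp point (or TCP) to world pos with attitude Rt"""
    s=ctrl.state();R0=R.from_rotvec(s["tool_rot"]);p=np.array(pos,float)
    if grasp:p=p+Rt.apply([ctrl.tcp_to_grasp,0,0])
    return np.round(R0.inv().apply(p-s["eef_pos"])*1000,1),np.round((R0.inv()*Rt).as_rotvec(degrees=True),2)
E
python3 - <<'E'
from h import *
C={n:ctrl.read_camera(n) for n in("top","scene")}
for q,z in [("blank_blue",.022),("blank_red",.022),("blank_gold",.022),("blank_teal",.022),("stand",.012),("console",.068),("mat",.003),("knob_grip",.1),("key_flash",.07),("key_mode",.07),("pigment_gold",.074),("pigment_red",.074),("pigment_teal",.074),("mixing_cup",.075),("spray_can",.16),("stick_pot",.1)]:
    for n in C:
        o=ctrl.outline_of(q,n)[:2]
        for k in o: 
            if k["confidence"]>.3 or k is o[0]: print(q,n,round(k["confidence"],2),np.int32(k["extent"]),rectz(C[n],k["mask"],z))
for n in C:
    o=ctrl.outline_of("cup_rim",n)[:2]; print(n,[(k["confidence"],k["extent"]) for k in o])
E
```

```text
blank_blue scene 0.6 [291 193 311 216] [490.  -51.1 136.   25.3  12.5]
blank_red top 0.66 [380 208 389 212] [ 527.  -313.6   36.1   31.8   88.9]
blank_red top 0.46 [289 191 294 217] [556.3 122.6 121.   20.3 -11.5]
blank_red scene 0.6 [351 203 360 232] [570.7 117.6 130.4  14.1 -10.9]
blank_gold top 0.61 [305 193 310 223] [547.6  36.5 123.8  19.1   3. ]
blank_gold scene 0.5 [320 195 338 231] [555.9  32.2 145.   30.1   4.5]
blank_teal top 0.62 [342 206 350 232] [ 488.  -130.2  126.3   19.7    1.6]
blank_teal scene 0.51 [270 196 287 231] [ 495.6 -133.9  137.3   22.3    2. ]
stand top 0.78 [206 190 267 224] [551.6 363.9 275.7 169.9 -89.8]
stand scene 0.7 [373 163 460 227] [527.4 386.2 333.2 239.2 -89. ]
stand scene 0.41 [293 195 314 221] [483.7 -49.5 132.6  22.5  12.1]
console top 0.61 [367 186 427 225] [ 538.8 -355.7  243.1  186.5   86. ]
console top 0.36 [312 153 321 165] [754.1   2.8  46.1  31.3  -1. ]
console scene 0.65 [177 210 253 267] [ 574.4 -363.   235.   204.    86. ]
mat top 0.9 [269 171 368 257] [529.7  -5.9 439.7 379.7 -89.6]
mat top 0.63 [205 186 269 228] [554.3 363.7 282.  
[... 1035 characters left out ...]
8]
mixing_cup top 0.48 [278 153 290 171] [746.7 132.8  77.8  66.6  43.6]
mixing_cup scene 0.77 [364 236 384 264] [772.6 126.5 112.3  70.9 -19. ]
spray_can top 0.59 [386 208 391 213] [ 506.8 -290.9   33.5   29.3   88.9]
spray_can top 0.48 [204 186 268 229] [528.2 332.3 254.3 157.2 -88.5]
spray_can scene 0.97 [121 204 152 246] [ 545.5 -585.2  187.7   52.8   14.8]
spray_can scene 0.61 [370 164 461 225] [648.5 310.5 297.8 216.2 -89.5]
stick_pot top 0.69 [175 221 198 236] [451.2 563.1  76.2  57.9  62.8]
stick_pot scene 0.72 [451 152 473 173] [505.4 546.7 148.8  54.  -35.9]
top [(0.97, [204.9, 188.1, 270.1, 229.7]), (0.65, [176.1, 222.6, 195.2, 235.8])]
scene [(0.63, [373.0, 159.4, 458.2, 225.3])]
```

```bash
python3 - <<'E'
from h import *
s=ctrl.state();print(R.from_rotvec(s["tool_rot"]).as_matrix().round(3))
# jaws along world y (blank along x)
for z in ([0,1,0],[0,-1,0]): print(rel([.50,-.04,.30],rot([0,0,-1],z)))
c=ctrl.read_camera("wrist");print(c["xyz"],c["vertical_fov"],c["k1"], R.from_rotvec(s["tool_rot"]).inv().apply(c["xyz"]-s["eef_pos"]), R.from_rotvec(s["tool_rot"]).inv().apply(R.from_rotvec(c["orientation"]).as_matrix().T).round(2))
E
```

```text
[[-0.     0.94   0.342]
 [ 0.     0.342 -0.94 ]
 [-1.    -0.    -0.   ]]
(array([ -89.9,  456.2, -391.5]), array([-160.01,   -0.  ,   -0.  ]))
(array([ -89.9,  456.2, -391.5]), array([19.99, -0.  ,  0.  ]))
[ 0.2861419  -0.53527561  0.38579882] 60.87694728525197 0.012606114115538466 [-0.19436938  0.08595917  0.00083149] [[-0.   -0.    1.  ]
 [ 0.31  0.95  0.  ]
 [-0.95  0.31 -0.  ]]
```

Request:
carry_out(
  rows=[
    {"x": -60, "hand": 0},
    {"x": -120, "hand": 0},
    {"x": -160, "hand": 0},
    {"x": -160, "hand": 0},
  ],
)

```text
invalid input
```

Request:
carry_out(
  rows=[
    {"x": -60, "y": 0, "z": 0, "rx": 0, "ry": 0, "rz": 0, "hand": 0},
    {"x": -120, "y": 0, "z": 0, "rx": 0, "ry": 0, "rz": 0, "hand": 0},
    {"x": -160, "y": 0, "z": 0, "rx": 0, "ry": 0, "rz": 0, "hand": 0},
    {"x": -160, "y": 0, "z": 0, "rx": 0, "ry": 0, "rz": 0, "hand": 0},
  ],
  squeeze=20,
)

```text
time: 2.45
eef_pos: [0.2052, -0.5645, 0.356]
tool_rot: [0.944, 1.348, -0.952]
wrist_force: [-0.1, 0.5, 0.4]
gripper_width: 0.582
```

Request:
carry_out(
  rows=[
    {"x": 0, "y": 456, "z": -391, "rx": 20, "ry": 0, "rz": 0, "hand": 0},
    {"x": 0, "y": 456, "z": -391, "rx": 20, "ry": 0, "rz": 0, "hand": 0},
    {"x": 0, "y": 456, "z": -391, "rx": 20, "ry": 0, "rz": 0, "hand": 0},
    {"x": 0, "y": 456, "z": -391, "rx": 20, "ry": 0, "rz": 0, "hand": 0},
    {"x": 0, "y": 456, "z": -391, "rx": 20, "ry": 0, "rz": 0, "hand": 0},
    {"x": 0, "y": 456, "z": -391, "rx": 20, "ry": 0, "rz": 0, "hand": 0},
    {"x": 20, "y": 456, "z": -391, "rx": 20, "ry": 0, "rz": 0, "hand": 0},
    {"x": 20, "y": 456, "z": -391, "rx": 20, "ry": 0, "rz": 0, "hand": 0},
    {"x": 20, "y": 456, "z": -391, "rx": 20, "ry": 0, "rz": 0, "hand": 0},
    {"x": 20, "y": 456, "z": -391, "rx": 20, "ry": 0, "rz": 0, "hand": 0},
  ],
)

```text
time: 3.7
eef_pos: [0.5007, -0.0386, 0.3302]
tool_rot: [1.202, 1.206, -1.211]
wrist_force: [0.8, -0.3, 0.2]
gripper_width: 0.499
```

```bash
python3 - <<'E'
from h import *
s=ctrl.state();print(s["joints"].round(2),s["eef_pos"],R.from_rotvec(s["tool_rot"]).as_matrix().round(3))
c=ctrl.read_camera("wrist");cv2.imwrite("pics/w1.png",c["image"])
for q in("blank_blue","blank_red","blank_gold","blank_teal"):
    for k in ctrl.outline_of(q,"wrist")[:2]: print(q,round(k["confidence"],2),np.int32(k["extent"]),rectz(c,k["mask"],.022))
E
```

```text
[-0.14 -0.1   1.17 -0.01  2.07  1.43] [ 0.50071294 -0.03864233  0.3301894 ] [[-0.001  1.     0.002]
 [-0.007  0.002 -1.   ]
 [-1.    -0.001  0.007]]
blank_red 0.77 [193  64 211 162] [561.6 120.6 131.2  24.4 -11.4]
blank_red 0.17 [366 120 381 209] [ 488.3 -131.   129.2   23.2    2.3]
blank_gold 0.94 [247  76 271 173] [549.8  34.7 129.4  22.1   3.6]
blank_teal 0.95 [364 121 381 206] [ 488.3 -131.   129.2   23.4    2.5]
blank_teal 0.44 [442  54 640 195] [ 543.6 -379.1  279.8  195.1   86.8]
```

View pics/w1.png

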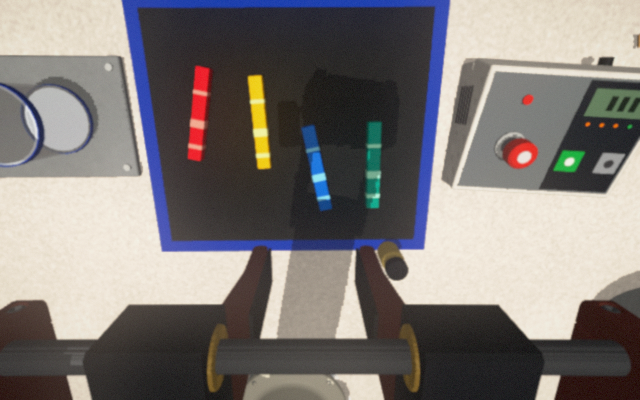

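The wrist view matches the networks on the blanks: red (199,113), gold (259,122), blue (317,168), teal (374,164). It also shows the knob at (520,153), the green key at (568,161) and the grey key at (608,163). I'll start with red, which lies nearest the cup, and grip its far end.

```bash
cat >> h.py <<'E'
def blankgrasp(x,y,yaw,off=50,z=.006):
    a=np.radians(yaw);d=np.array([np.cos(a),np.sin(a),0]);Rt=rot([0,0,-1],np.cross([0,0,-1],d))
    return rel(np.array([x,y,0])/1000+d*off/1000+[0,0,z],Rt,False)
E
python3 - <<'E'
from h import *
print(blankgrasp(561.6,120.6,-11.4))
E
```

```text
(array([ 324.7,  110.6, -155.1]), array([11.38,  0.43, -0.07]))
```

Request:
carry_out(
  rows=[
    {"x": 150, "y": 110.6, "z": -154, "rx": 11.4, "ry": 0.4, "rz": 0, "hand": 0},
    {"x": 200, "y": 110.6, "z": -154.3, "rx": 11.4, "ry": 0.4, "rz": 0, "hand": 0},
    {"x": 250, "y": 110.6, "z": -154.6, "rx": 11.4, "ry": 0.4, "rz": 0, "hand": 0},
    {"x": 250, "y": 110.6, "z": -154.6, "rx": 11.4, "ry": 0.4, "rz": 0, "hand": 0},
    {"x": 290, "y": 110.6, "z": -155, "rx": 11.4, "ry": 0.4, "rz": 0, "hand": 0},
    {"x": 315, "y": 110.6, "z": -155.1, "rx": 11.4, "ry": 0.4, "rz": 0, "hand": 0},
    {"x": 324, "y": 110.6, "z": -155.1, "rx": 11.4, "ry": 0.4, "rz": 0, "hand": 0},
    {"x": 324, "y": 110.6, "z": -155.1, "rx": 11.4, "ry": 0.4, "rz": 0, "hand": 0},
    {"x": 324, "y": 110.6, "z": -155.1, "rx": 11.4, "ry": 0.4, "rz": 0, "hand": -1},
    {"x": 324, "y": 110.6, "z": -155.1, "rx": 11.4, "ry": 0.4, "rz": 0, "hand": -1},
  ],
  squeeze=40,
)

```text
time: 5.2
eef_pos: [0.6123, 0.1104, 0.01]
tool_rot: [1.358, 1.104, -1.35]
wrist_force: [0.5, -0.2, 0.1]
gripper_width: 0.309
```

Request:
carry_out(
  rows=[
    {"x": 3, "y": 0, "z": 0, "rx": 0, "ry": 0, "rz": 0, "hand": -1},
    {"x": 3, "y": 0, "z": 0, "rx": 0, "ry": 0, "rz": 0, "hand": -1},
    {"x": 3, "y": 0, "z": 0, "rx": 0, "ry": 0, "rz": 0, "hand": -1},
    {"x": -30, "y": 0, "z": 0, "rx": 0, "ry": 0, "rz": 0, "hand": -1},
    {"x": -80, "y": 0, "z": 0, "rx": 0, "ry": 0, "rz": 0, "hand": -1},
    {"x": -140, "y": 0, "z": 0, "rx": 0, "ry": 0, "rz": 0, "hand": -1},
    {"x": -200, "y": 0, "z": 0, "rx": 0, "ry": 0, "rz": 0, "hand": -1},
    {"x": -250, "y": 0, "z": 0, "rx": 0, "ry": 0, "rz": 0, "hand": -1},
    {"x": -250, "y": 0, "z": 0, "rx": 0, "ry": 0, "rz": 0, "hand": -1},
  ],
)

```text
time: 6.32
eef_pos: [0.6121, 0.1108, 0.2662]
tool_rot: [1.364, 1.098, -1.342]
wrist_force: [0.4, -0.1, 0.1]
gripper_width: 0.005
```

```bash
python3 - <<'E'
from h import *
s=ctrl.state();print(s["joints"].round(2),s["eef_pos"],s["gripper_width"])
R0=rot([0,0,-1],np.cross([0,0,-1],[1,0,0]))
for p,d in [((.45,.2,.33),(0,1,0)),((.45,.2,.33),(.3,1,-.3)),((.45,.2,.33),(.5,1,-.5))]:
    d=np.array(d,float);up=np.array([0,0,1.]);z=np.cross(d,up)
    print(d,rel(p,rot(d,z),False))
E
```

```text
[ 0.12  0.17  1.02 -0.    1.94  1.9 ] [0.61214786 0.1107565  0.26617048] 0.0053328473485406
[0. 1. 0.] (array([ -66.3, -175.6,  -55.6]), array([-77.  ,  77.93,  62.71]))
[ 0.3  1.  -0.3] (array([ -66.3, -175.6,  -55.6]), array([-71.38,  54.36,  58.42]))
[ 0.5  1.  -0.5] (array([ -66.3, -175.6,  -55.6]), array([-65.66,  43.03,  54.97]))
```

```bash
python3 - <<'E'
from h import *
c=ctrl.read_camera("wrist");cv2.imwrite("pics/w2.png",c["image"])
for q in("blank_blue","blank_red","blank_gold","blank_teal"):
    for k in ctrl.outline_of(q,"wrist")[:1]: print(q,round(k["confidence"],2),np.int32(k["extent"]),rectz(c,k["mask"],.022))
print(proj(c,[[.5616,.1206,.022],[.6106,.1107,.022]]))
E
```

```text
blank_blue 0.83 [419 192 464 277] [486.2 -45.2 137.3  24.   12.8]
blank_red 0.9 [309 158 319 246] [565.9 121.1 125.   19.4 -11.1]
blank_gold 0.66 [358 153 392 248] [551.4  36.9 133.3  22.3   3.7]
blank_teal 0.94 [491 173 515 266] [ 489.8 -127.4  134.4   28.2    2.7]
[[313.79186574 207.1582851 ]
 [313.78308651 170.63475303]]
```

View pics/w2.png

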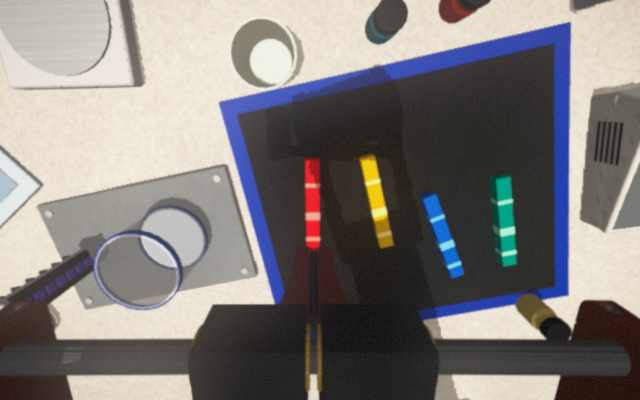

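```bash
python3 - <<'E'
from h import *
s=ctrl.state();c=ctrl.read_camera("wrist");Rt=R.from_rotvec(s["tool_rot"])
for dx in (0,-.0187,-.05): print(dx,proj(c,s["eef_pos"]+Rt.apply([[dx,0,0],[dx,0,.04]])))
print((Rt.inv()*R.from_rotvec(c["orientation"])).as_matrix().round(3))
E
```

```text
0 [[312.79252808 242.95846543]
 [377.22251662 242.91927043]]
-0.0187 [[312.80435748 256.37232099]
 [383.17479113 256.33555596]]
-0.05 [[312.82988993 285.37365297]
 [396.05518124 285.35048365]]
[[-0.001  0.305 -0.952]
 [-0.     0.952  0.305]
 [ 1.     0.001 -0.001]]
```

Request:
carry_out(
  rows=[
    {"x": 0, "y": 0, "z": 0, "rx": 0, "ry": 0, "rz": 0, "hand": 0},
    {"x": 0, "y": 0, "z": 0, "rx": 0, "ry": 0, "rz": 0, "hand": 0},
    {"x": 0, "y": 0, "z": 0, "rx": 0, "ry": 0, "rz": 0, "hand": 0},
  ],
)

```text
time: 7.0
eef_pos: [0.6101, 0.1105, 0.2573]
tool_rot: [1.355, 1.106, -1.354]
wrist_force: [0.2, 0.1, 0.4]
gripper_width: 0.308
```

```bash
python3 - <<'E'
from h import *
print(blankgrasp(564,121,-11.2,48,.004))
E
```

```text
(array([ 2.533e+02,  2.000e-01, -1.500e+00]), array([-0.25,  0.02, -0.12]))
```

Request:
carry_out(
  rows=[
    {"x": 60, "y": 0.2, "z": -1.5, "rx": -0.2, "ry": 0, "rz": 0, "hand": -0.1},
    {"x": 120, "y": 0.2, "z": -1.5, "rx": -0.2, "ry": 0, "rz": 0, "hand": -0.1},
    {"x": 180, "y": 0.2, "z": -1.5, "rx": -0.2, "ry": 0, "rz": 0, "hand": -0.1},
    {"x": 220, "y": 0.2, "z": -1.5, "rx": -0.2, "ry": 0, "rz": 0, "hand": -0.1},
    {"x": 243, "y": 0.2, "z": -1.5, "rx": -0.2, "ry": 0, "rz": 0, "hand": -0.1},
    {"x": 253, "y": 0.2, "z": -1.5, "rx": -0.2, "ry": 0, "rz": 0, "hand": -0.1},
    {"x": 253, "y": 0.2, "z": -1.5, "rx": -0.2, "ry": 0, "rz": 0, "hand": -0.1},
    {"x": 253, "y": 0.2, "z": -1.5, "rx": -0.2, "ry": 0, "rz": 0, "hand": -0.1},
  ],
)

```text
time: 8.0
eef_pos: [0.6122, 0.1118, 0.0061]
tool_rot: [1.355, 1.106, -1.349]
wrist_force: [-0.1, 0.4, 0.4]
gripper_width: 0.451
```

Request:
carry_out(
  rows=[
    {"x": 0, "y": 0, "z": 0, "rx": 0, "ry": 0, "rz": 0, "hand": -1},
    {"x": 0, "y": 0, "z": 0, "rx": 0, "ry": 0, "rz": 0, "hand": -1},
    {"x": 0, "y": 0, "z": 0, "rx": 0, "ry": 0, "rz": 0, "hand": -1},
    {"x": 0, "y": 0, "z": 0, "rx": 0, "ry": 0, "rz": 0, "hand": -1},
    {"x": 0, "y": 0, "z": 0, "rx": 0, "ry": 0, "rz": 0, "hand": -1},
  ],
  squeeze=40,
)

```text
time: 8.62
eef_pos: [0.6121, 0.1118, 0.006]
tool_rot: [1.354, 1.106, -1.349]
wrist_force: [-0.1, -0.6, -0.1]
gripper_width: 0.005
```

```bash
python3 - <<'E'
from h import *
c=ctrl.read_camera("wrist");t=ctrl.read_camera("scene")
p=proj(t,[[.612,.112,.02]])[0].astype(int);print(p)
cr=t["image"][p[1]-60:p[1]+60,p[0]-75:p[0]+75]
cv2.imwrite("pics/w3.png",np.vstack([c["image"][100:,100:540],cv2.resize(cr,(440,352)) [:300]]))
for k in ctrl.outline_of("blank_red","wrist")[:2]: print(round(k["confidence"],2),np.int32(k["extent"]),rectz(c,k["mask"],.022))
s=ctrl.state();print(proj(c,[s["eef_pos"]]))
E
```

```text
[355 223]
0.59 [298 222 325 400] [570.3 122.3 125.7  18.8 -12.2]
[[312.82074457 242.97667148]]
```

View pics/w3.png

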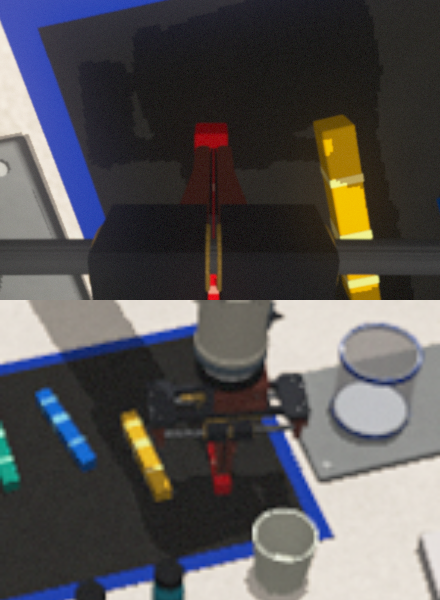

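The fingers shut above the blank without touching it, so the tips are higher than I assumed. I'll probe downward gently to find contact.

Request:
carry_out(
  rows=[
    {"x": 1, "y": 0, "z": 0, "rx": 0, "ry": 0, "rz": 0, "hand": -1},
    {"x": 2, "y": 0, "z": 0, "rx": 0, "ry": 0, "rz": 0, "hand": -1},
    {"x": 3, "y": 0, "z": 0, "rx": 0, "ry": 0, "rz": 0, "hand": -1},
    {"x": 4, "y": 0, "z": 0, "rx": 0, "ry": 0, "rz": 0, "hand": -1},
    {"x": 4, "y": 0, "z": 0, "rx": 0, "ry": 0, "rz": 0, "hand": -1},
  ],
)

```text
time: 9.4
eef_pos: [0.6121, 0.1118, 0.0019]
tool_rot: [1.354, 1.107, -1.349]
wrist_force: [0.1, -0.1, 0.2]
gripper_width: 0.005
```

Request:
carry_out(
  rows=[
    {"x": 1, "y": 0, "z": 0, "rx": 0, "ry": 0, "rz": 0, "hand": -1},
    {"x": 2, "y": 0, "z": 0, "rx": 0, "ry": 0, "rz": 0, "hand": -1},
    {"x": 3, "y": 0, "z": 0, "rx": 0, "ry": 0, "rz": 0, "hand": -1},
    {"x": 4, "y": 0, "z": 0, "rx": 0, "ry": 0, "rz": 0, "hand": -1},
    {"x": 5, "y": 0, "z": 0, "rx": 0, "ry": 0, "rz": 0, "hand": -1},
    {"x": 6, "y": 0, "z": 0, "rx": 0, "ry": 0, "rz": 0, "hand": -1},
  ],
)

```text
time: 10.15
eef_pos: [0.6121, 0.1118, -0.0041]
tool_rot: [1.354, 1.107, -1.349]
wrist_force: [0.3, 1.3, 0.7]
gripper_width: 0.004
```

```bash
python3 - <<'E'
from h import *
s=ctrl.state();print(s["eef_pos"],s["wrist_force"],s["effort"],s["gripper_width"])
c=ctrl.read_camera("wrist");print(c["xyz"], R.from_rotvec(s["tool_rot"]).inv().apply(c["xyz"]-s["eef_pos"]))
for q in("blank_red","blank_gold"):
  for k in ctrl.outline_of(q,"wrist")[:1]: print(round(k["confidence"],2),np.int32(k["extent"]),[rectz(c,k["mask"],z) for z in (.022,.0)])
cv2.imwrite("pics/w4.png",c["image"])
E
```

```text
[ 0.61214555  0.11177247 -0.00414174] [0.29137214 1.27855635 0.68535884] [ 1.39117069e-04 -4.79676998e+01 -3.95252287e+01 -1.41060646e-02
 -7.61453225e-02  4.64485981e-05] 0.0041010423476018736
[0.69583673 0.09504647 0.19054078] [-1.94310282e-01  8.61903064e-02 -9.31317609e-06]
0.88 [297 231 327 400] [array([575.3, 120.1, 114.5,  18.3, -11.3]), array([559.6, 123.4, 129.5,  20.7, -11.3])]
0.75 [419 222 485 400] [array([559.8,  39. , 124.8,  23.5,   3.8]), array([542. ,  31.6, 141.1,  26.6,   3.8])]
```

```bash
python3 - <<'E'
import cv2,numpy as np
a=cv2.imread("pics/w4.png")[200:320,240:400];b=cv2.imread("pics/w2.png")[200:320,240:400]
g=np.clip(np.hstack([a,b]).astype(float)*2,0,255).astype(np.uint8)
cv2.imwrite("pics/w4z.png",cv2.resize(g,None,fx=2.5,fy=4,interpolation=cv2.INTER_CUBIC))
E
```

```text
(no output)
```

View pics/w4z.png

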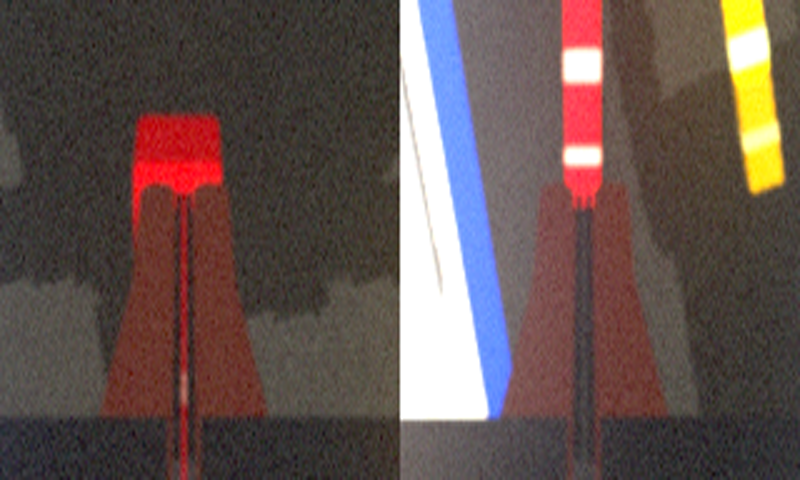

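Request:
carry_out(
  rows=[
    {"x": 1, "y": 0, "z": 0, "rx": 0, "ry": 0, "rz": 0, "hand": -1},
    {"x": 2, "y": 0, "z": 0, "rx": 0, "ry": 0, "rz": 0, "hand": -1},
    {"x": 3, "y": 0, "z": 0, "rx": 0, "ry": 0, "rz": 0, "hand": -1},
    {"x": 4, "y": 0, "z": 0, "rx": 0, "ry": 0, "rz": 0, "hand": -1},
    {"x": 5, "y": 0, "z": 0, "rx": 0, "ry": 0, "rz": 0, "hand": -1},
    {"x": 5, "y": 0, "z": 0, "rx": 0, "ry": 0, "rz": 0, "hand": -1},
  ],
)

```text
time: 11.05
eef_pos: [0.6121, 0.1118, -0.0088]
tool_rot: [1.354, 1.107, -1.349]
wrist_force: [-1.7, 0.4, 2.0]
gripper_width: 0.004
```

Request:
carry_out(
  rows=[
    {"x": 1, "y": 0, "z": 0, "rx": 0, "ry": 0, "rz": 0, "hand": -1},
    {"x": 2, "y": 0, "z": 0, "rx": 0, "ry": 0, "rz": 0, "hand": -1},
    {"x": 2, "y": 0, "z": 0, "rx": 0, "ry": 0, "rz": 0, "hand": -1},
  ],
)

```text
time: 11.42
eef_pos: [0.6122, 0.1118, -0.0089]
tool_rot: [1.355, 1.106, -1.349]
wrist_force: [-5.1, -0.8, 9.6]
gripper_width: 0.004
```

Contact came at state z of about -0.009 with the blank's top at 0.022. The real fingertips are therefore about 31 mm behind the reported TCP, and the image geometry gives the same figure. I'll use that offset from here on.

Request:
carry_out(
  rows=[
    {"x": -15, "y": 0, "z": 0, "rx": 0, "ry": 0, "rz": 0, "hand": -0.1},
    {"x": -28, "y": 0, "z": 0, "rx": 0, "ry": 0, "rz": 0, "hand": -0.1},
    {"x": -28, "y": 0, "z": 0, "rx": 0, "ry": 0, "rz": 0, "hand": -0.1},
    {"x": -28, "y": 0, "z": 0, "rx": 0, "ry": 0, "rz": 0, "hand": -0.1},
    {"x": -28, "y": 0, "z": 0, "rx": 0, "ry": 0, "rz": 0, "hand": -0.1},
    {"x": -15, "y": 0, "z": 0, "rx": 0, "ry": 0, "rz": 0, "hand": -0.1},
    {"x": 0, "y": 0, "z": 0, "rx": 0, "ry": 0, "rz": 0, "hand": -0.1},
    {"x": 10, "y": 0, "z": 0, "rx": 0, "ry": 0, "rz": 0, "hand": -0.1},
    {"x": 16, "y": 0, "z": 0, "rx": 0, "ry": 0, "rz": 0, "hand": -0.1},
    {"x": 16, "y": 0, "z": 0, "rx": 0, "ry": 0, "rz": 0, "hand": -0.1},
  ],
)

```text
time: 12.68
eef_pos: [0.6119, 0.1117, -0.0256]
tool_rot: [1.354, 1.107, -1.35]
wrist_force: [1.1, -0.4, 0.4]
gripper_width: 0.453
```

Request:
carry_out(
  rows=[
    {"x": 0, "y": 0, "z": 0, "rx": 0, "ry": 0, "rz": 0, "hand": -1},
    {"x": 0, "y": 0, "z": 0, "rx": 0, "ry": 0, "rz": 0, "hand": -1},
    {"x": 0, "y": 0, "z": 0, "rx": 0, "ry": 0, "rz": 0, "hand": -1},
    {"x": 0, "y": 0, "z": 0, "rx": 0, "ry": 0, "rz": 0, "hand": -1},
    {"x": 0, "y": 0, "z": 0, "rx": 0, "ry": 0, "rz": 0, "hand": -1},
  ],
  squeeze=40,
)

```text
time: 13.3
eef_pos: [0.6122, 0.1118, -0.0251]
tool_rot: [1.355, 1.106, -1.349]
wrist_force: [-0.4, -0.1, 2.4]
gripper_width: 0.214
```

```bash
cat >> h.py <<'E'
TIP=.031
def relt(tip,Rt,back=0): # bring a point `back` m behind the real fingertips to `tip`
    return rel(np.array(tip,float)+Rt.apply([TIP+back,0,0]),Rt,False)
def head(az,pitch):  # tool heading azimuth deg, pitch below horizon deg, tool y up
    a,p=np.radians([az,pitch]);d=np.array([np.cos(a)*np.cos(p),np.sin(a)*np.cos(p),-np.sin(p)]);return rot(d,np.cross(d,[0,0,1]))
def pj(): s=ctrl.state();print("j",s["joints"].round(2),"p",s["eef_pos"].round(4),"F",s["wrist_force"].round(1),"w",round(s["gripper_width"],3));return s
E
python3 - <<'E'
from h import *
for az,p in [(90,0),(75,0),(90,20),(60,0)]: print(az,p,relt([.50,.16,.31],head(az,p),.007))
E
```

```text
90 0 (array([-335.6, -125.3,  -62.8]), array([-77.28,  77.61,  63.39]))
75 0 (array([-335.6, -115.4,  -63.5]), array([-66.33,  66.61,  70.79]))
90 20 (array([-322.6, -124.9,  -60.6]), array([-86.83,  61.08,  49.78]))
60 0 (array([-335.5, -105.7,  -61.5]), array([-55.14,  55.36,  76.9 ]))
```

Request:
carry_out(
  rows=[
    {"x": -60, "y": 0, "z": 0, "rx": 0, "ry": 0, "rz": 0, "hand": -1},
    {"x": -120, "y": 0, "z": 0, "rx": 0, "ry": 0, "rz": 0, "hand": -1},
    {"x": -180, "y": 0, "z": 0, "rx": 0, "ry": 0, "rz": 0, "hand": -1},
    {"x": -240, "y": -20, "z": -10, "rx": 0, "ry": 0, "rz": 0, "hand": -1},
    {"x": -290, "y": -60, "z": -30, "rx": -20, "ry": 20, "rz": 16, "hand": -1},
    {"x": -336, "y": -125, "z": -63, "rx": -77, "ry": 77.6, "rz": 63.4, "hand": -1},
    {"x": -336, "y": -125, "z": -63, "rx": -77, "ry": 77.6, "rz": 63.4, "hand": -1},
    {"x": -336, "y": -125, "z": -63, "rx": -77, "ry": 77.6, "rz": 63.4, "hand": -1},
    {"x": -336, "y": -125, "z": -63, "rx": -77, "ry": 77.6, "rz": 63.4, "hand": -1},
    {"x": -336, "y": -125, "z": -63, "rx": -77, "ry": 77.6, "rz": 63.4, "hand": -1},
  ],
)

```text
time: 14.55
eef_pos: [0.4998, 0.1981, 0.3111]
tool_rot: [1.45, 1.311, -0.03]
wrist_force: [0.6, -0.2, -1.6]
gripper_width: 0.213
```

```bash
python3 - <<'E'
from h import *
s=pj();print(R.from_rotvec(s["tool_rot"]).as_matrix().round(2))
for az,p in [(90,0),(90,20)]: print(az,p,relt([.50,.16,.31],head(az,p),.007))
E
```

```text
j [-0.25 -0.58  1.83  0.84  1.58  0.92] p [0.4998 0.1981 0.3111] F [ 0.6 -0.2 -1.6] w 0.213
[[ 0.38  0.7   0.61]
 [ 0.67  0.24 -0.7 ]
 [-0.64  0.67 -0.37]]
90 0 (array([ 0.7, -0.7,  0.6]), array([-37.59,  37.94,  30.86]))
90 20 (array([  7.5, -10. ,   7.1]), array([-43.13,  30.5 ,  12.31]))
```

```bash
python3 - <<'E'
from h import *
for az,p in [(90,8)]: print(az,p,relt([.538,.27,.285],head(az,p),.007))
E
```

```text
90 8 (array([107.9,  32.1, -41.9]), array([-39.92,  35.03,  23.44]))
```

Request:
carry_out(
  rows=[
    {"x": 20, "y": 5, "z": -8, "rx": -40, "ry": 35, "rz": 23.4, "hand": -1},
    {"x": 60, "y": 20, "z": -25, "rx": -40, "ry": 35, "rz": 23.4, "hand": -1},
    {"x": 108, "y": 32, "z": -42, "rx": -40, "ry": 35, "rz": 23.4, "hand": -1},
    {"x": 108, "y": 32, "z": -42, "rx": -40, "ry": 35, "rz": 23.4, "hand": -1},
    {"x": 108, "y": 32, "z": -42, "rx": -40, "ry": 35, "rz": 23.4, "hand": -1},
    {"x": 108, "y": 32, "z": -42, "rx": -40, "ry": 35, "rz": 23.4, "hand": -1},
    {"x": 108, "y": 32, "z": -42, "rx": -40, "ry": 35, "rz": 23.4, "hand": -1},
    {"x": 108, "y": 32, "z": -42, "rx": -40, "ry": 35, "rz": 23.4, "hand": -1},
  ],
)

```text
time: 15.55
eef_pos: [0.5378, 0.3078, 0.2797]
tool_rot: [1.104, 1.272, 1.104]
wrist_force: [-0.0, 0.1, -1.0]
gripper_width: 0.214
```

```bash
python3 - <<'E'
from h import *
s=pj();print(R.from_rotvec(s["tool_rot"]).as_matrix().round(2))
Rt=R.from_rotvec(s["tool_rot"]);g=s["eef_pos"]-Rt.apply([.038,0,0]);print("g",g)
c=ctrl.read_camera("wrist");t=ctrl.read_camera("scene")
import pickle;pickle.dump((c,t),open("c5.pkl","wb"))
print("cupguess",proj(c,[[.552,.329,.116],[.552+.047,.329,.116],[.552-.047,.329,.116],[.552,.329+.047,.116]]),"bl",proj(c,g+Rt.apply([[0,.017,0],[0,-.113,0]])))
q=proj(t,[[.552,.3,.2]])[0].astype(int);cr=cv2.resize(t["image"][q[1]-75:q[1]+75,q[0]-75:q[0]+75],(400,400))
cv2.imwrite("pics/w5.png",np.hstack([cv2.resize(c["image"],(400,250))if 0 else c["image"][:,100:500],cr]))
for q in("cup_rim","stand","blank_red"):
  for n,cc in(("wrist",c),("scene",t)):
    for k in ctrl.outline_of(q,n)[:1]: print(q,n,round(k["confidence"],2),np.int32(k["extent"]))
E
```

```text
j [-0.19  0.02  1.73  1.4   1.73 -0.21] p [0.5378 0.3078 0.2797] F [-0.   0.1 -1. ] w 0.214
[[ 0.   -0.    1.  ]
 [ 0.99  0.14 -0.  ]
 [-0.14  0.99  0.  ]]
g [0.53776451 0.27015917 0.28510263]
cupguess [[327.07578955 387.4839756 ]
 [380.33264221 387.54690321]
 [273.82292771 387.53158869]
 [325.29016498 344.54595066]] bl [[309.71570808 241.64289856]
 [310.25007628 437.5044422 ]]
cup_rim scene 0.7 [376 162 461 225]
stand wrist 0.72 [281 311 346 398]
stand scene 0.79 [373 161 460 226]
blank_red wrist 0.69 [297 244 331 400]
blank_red scene 0.7 [388 139 408 173]
```

View pics/w5.png

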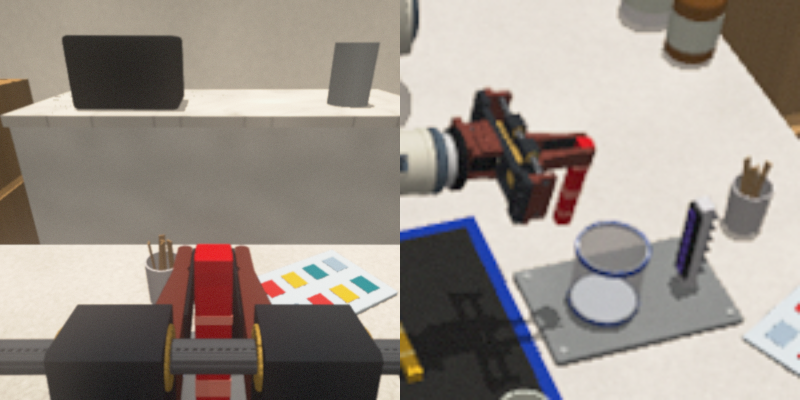

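```bash
python3 - <<'E'
from h import *
import pickle;c,t=pickle.load(open("c5.pkl","rb"))
def fit(cam,p0,name):
    q=proj(cam,[p0])[0].astype(int);im=cam["image"].astype(int);B,G,Rr=im[...,0],im[...,1],im[...,2]
    m=(B-Rr>25)&(B-G>15);yy,xx=np.where(m);P=onz(cam,np.c_[xx,yy],.116)[:,:2]
    s=(np.hypot(*(P-np.array(p0[:2])).T)<.062);P=P[s]
    from scipy.optimize import least_squares
    r=least_squares(lambda v:np.hypot(P[:,0]-v[0],P[:,1]-v[1])-v[2],[*p0[:2],.045],loss="soft_l1",f_scale=.003);print(name,len(P),r.x.round(4))
fit(t,[.552,.329,.116],"scene")
T=ctrl.read_camera("top");fit(T,[.552,.329,.116],"top")
for k in ctrl.outline_of("stand","top")[:1]:print(rectz(T,k["mask"],.012))
print(proj(t,[[.552,.329,.116]]),proj(T,[[.552,.329,.116]]))
E
```

```text
scene 82 [0.5552 0.3236 0.0474]
top 50 [0.5519 0.3252 0.0474]
[551.5 364.  275.3 176.8 -89.5]
[[410.43776752 179.71360692]] [[239.64336469 203.28273895]]
```

```bash
python3 - <<'E'
from h import *
print(relt([.537,.340,.285],head(90,8),.007)); print(relt([.537,.340,.145],head(90,8),.007))
E
```

```text
(array([69.2,  9.7, -0.8]), array([0.08, 0.  , 0.08]))
(array([  88.9, -128.9,   -1. ]), array([0.08, 0.  , 0.08]))
```

Request:
carry_out(
  rows=[
    {"x": 45, "y": 8, "z": -1, "rx": 0, "ry": 0, "rz": 0, "hand": -1},
    {"x": 69, "y": 9.7, "z": -1, "rx": 0, "ry": 0, "rz": 0, "hand": -1},
    {"x": 69, "y": 9.7, "z": -1, "rx": 0, "ry": 0, "rz": 0, "hand": -1},
    {"x": 74, "y": -30, "z": -1, "rx": 0, "ry": 0, "rz": 0, "hand": -1},
    {"x": 80, "y": -65, "z": -1, "rx": 0, "ry": 0, "rz": 0, "hand": -1},
    {"x": 85, "y": -100, "z": -1, "rx": 0, "ry": 0, "rz": 0, "hand": -1},
    {"x": 89, "y": -129, "z": -1, "rx": 0, "ry": 0, "rz": 0, "hand": -1},
    {"x": 89, "y": -129, "z": -1, "rx": 0, "ry": 0, "rz": 0, "hand": -1},
  ],
)

```text
time: 17.05
eef_pos: [0.5364, 0.377, 0.137]
tool_rot: [1.108, 1.275, 1.102]
wrist_force: [-0.4, 0.7, -0.4]
gripper_width: 0.213
```

```bash
python3 - <<'E'
from h import *
s=pj();print(s["eef_pos"]-R.from_rotvec(s["tool_rot"]).apply([.038,0,0]))
t=ctrl.read_camera("scene");cv2.imwrite("pics/s6.png",cv2.resize(t["image"][110:260,330:490],None,fx=4,fy=4))
E
```

```text
j [-0.06  0.2   1.82  1.42  1.57 -0.45] p [0.5364 0.377  0.137 ] F [-0.4  0.7 -0.4] w 0.213
[0.53642803 0.33933191 0.1423303 ]
```

View pics/s6.png

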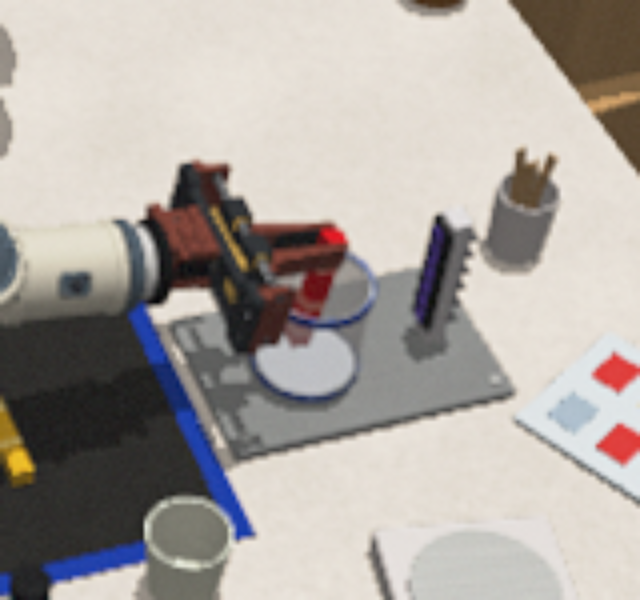

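Request:
carry_out(
  rows=[
    {"x": 0, "y": 0, "z": 0, "rx": 0, "ry": 0, "rz": 0, "hand": -0.3},
    {"x": 0, "y": 0, "z": 0, "rx": 0, "ry": 0, "rz": 0, "hand": -0.3},
    {"x": 0, "y": 0, "z": 0, "rx": 0, "ry": 0, "rz": 0, "hand": -0.3},
    {"x": 0, "y": 0, "z": 0, "rx": 0, "ry": 0, "rz": 0, "hand": -0.3},
    {"x": -30, "y": 0, "z": 0, "rx": 0, "ry": 0, "rz": 0, "hand": -0.3},
    {"x": -80, "y": 30, "z": 0, "rx": 0, "ry": 0, "rz": 0, "hand": -0.1},
    {"x": -130, "y": 90, "z": 0, "rx": 0, "ry": 0, "rz": 0, "hand": -0.1},
    {"x": -180, "y": 150, "z": 0, "rx": 0, "ry": 0, "rz": 0, "hand": -0.1},
  ],
)

```text
time: 18.1
eef_pos: [0.5369, 0.2352, 0.2879]
tool_rot: [1.107, 1.273, 1.104]
wrist_force: [0.7, -0.3, 0.6]
gripper_width: 0.45
```

```bash
cat >> h.py <<'E'
def bg(x,y,yaw,off=48,z=.0055):
    a=np.radians(yaw);d=np.array([np.cos(a),np.sin(a),0]);Rt=rot([0,0,-1],np.cross([0,0,-1],d))
    return relt(np.array([x,y,0])/1000+d*off/1000+[0,0,z],Rt)
E
python3 - <<'E'
from h import *
pj();print("above",bg(551,35.5,3.6,0,.25))
t=ctrl.read_camera("scene")
for q in("blank_red",): print([(k["confidence"],k["extent"]) for k in ctrl.outline_of(q,"scene")[:2]])
print(proj(t,[[.537,.34,.14],[.537,.325,.03]]))
E
```

```text
j [-0.32  0.05  1.69  1.37  1.86 -0.22] p [0.5369 0.2352 0.2879] F [ 0.7 -0.3  0.6] w 0.45
above (array([-188.1,  -96.1,   14.4]), array([ 69.98, -60.89, -64.78]))
[(0.69, [402.3, 172.2, 411.8, 189.4]), (0.44, [175.2, 208.4, 253.8, 265.5])]
[[412.651695   171.28368462]
 [404.66630206 193.66655312]]
```

Request:
carry_out(
  rows=[
    {"x": -188, "y": -96, "z": 14, "rx": 70, "ry": -60.9, "rz": -64.8, "hand": -0.1},
    {"x": -188, "y": -96, "z": 14, "rx": 70, "ry": -60.9, "rz": -64.8, "hand": -0.1},
    {"x": -188, "y": -96, "z": 14, "rx": 70, "ry": -60.9, "rz": -64.8, "hand": -0.1},
    {"x": -188, "y": -96, "z": 14, "rx": 70, "ry": -60.9, "rz": -64.8, "hand": -0.1},
    {"x": -188, "y": -96, "z": 14, "rx": 70, "ry": -60.9, "rz": -64.8, "hand": -0.1},
    {"x": -188, "y": -96, "z": 14, "rx": 70, "ry": -60.9, "rz": -64.8, "hand": -0.1},
    {"x": -188, "y": -96, "z": 14, "rx": 70, "ry": -60.9, "rz": -64.8, "hand": -0.1},
    {"x": -188, "y": -96, "z": 14, "rx": 70, "ry": -60.9, "rz": -64.8, "hand": -0.1},
    {"x": -188, "y": -96, "z": 14, "rx": 70, "ry": -60.9, "rz": -64.8, "hand": -0.1},
    {"x": -188, "y": -96, "z": 14, "rx": 70, "ry": -60.9, "rz": -64.8, "hand": -0.1},
  ],
)

```text
time: 19.45
eef_pos: [0.5527, 0.0346, 0.226]
tool_rot: [1.187, 1.249, -1.053]
wrist_force: [-0.2, -0.3, -0.4]
gripper_width: 0.451
```

```bash
cat >> h.py <<'E'
def look(names,z=.022):
    c=ctrl.read_camera("wrist")
    for q in names:
        for k in ctrl.outline_of(q,"wrist")[:1]: print(q,round(k["confidence"],2),np.int32(k["extent"]),rectz(c,k["mask"],z))
    return c
E
python3 - <<'E'
from h import *
pj();c=look(["blank_gold","blank_blue","blank_teal"]);cv2.imwrite("pics/w7.png",c["image"])
print(bg(551,35.5,3.6))
E
```

```text
j [-0.04 -0.09  1.35  0.05  1.82  1.43] p [0.5527 0.0346 0.226 ] F [-0.2 -0.3 -0.4] w 0.451
blank_gold 0.85 [307 132 329 240] [550.1  35.4 130.1  19.6   3.1]
blank_blue 0.74 [367 193 388 283] [492.2 -45.1 118.6  20.9  13.3]
blank_teal 0.66 [426 197 463 301] [ 489.4 -128.9  132.6   26.4    0.9]
(array([251.7,  29.1,  14.8]), array([ 3.52, -2.94, -3.8 ]))
```

```bash
python3 - <<'E'
from h import *
for z in (.06,.03,.0055): print(bg(550.5,35.4,3.2,48,z))
E
```

```text
(array([197.3,  32.2,  12.5]), array([ 3.92, -2.95, -3.79]))
(array([227.2,  30.2,  13.9]), array([ 3.92, -2.95, -3.79]))
(array([251.6,  28.5,  15.2]), array([ 3.92, -2.95, -3.79]))
```

Request:
carry_out(
  rows=[
    {"x": 60, "y": 36, "z": 8, "rx": 3.9, "ry": -2.9, "rz": -3.8, "hand": -0.1},
    {"x": 120, "y": 36, "z": 9, "rx": 3.9, "ry": -2.9, "rz": -3.8, "hand": -0.1},
    {"x": 180, "y": 33, "z": 11.5, "rx": 3.9, "ry": -2.9, "rz": -3.8, "hand": -0.1},
    {"x": 197, "y": 32, "z": 12.5, "rx": 3.9, "ry": -2.9, "rz": -3.8, "hand": -0.1},
    {"x": 227, "y": 30.2, "z": 13.9, "rx": 3.9, "ry": -2.9, "rz": -3.8, "hand": -0.1},
    {"x": 245, "y": 29, "z": 15, "rx": 3.9, "ry": -2.9, "rz": -3.8, "hand": -0.1},
    {"x": 251.6, "y": 28.5, "z": 15.2, "rx": 3.9, "ry": -2.9, "rz": -3.8, "hand": -0.1},
    {"x": 251.6, "y": 28.5, "z": 15.2, "rx": 3.9, "ry": -2.9, "rz": -3.8, "hand": -0.1},
    {"x": 251.6, "y": 28.5, "z": 15.2, "rx": 3.9, "ry": -2.9, "rz": -3.8, "hand": -0.1},
  ],
)

```text
time: 20.78
eef_pos: [0.5994, 0.038, -0.0238]
tool_rot: [1.169, 1.234, -1.166]
wrist_force: [-0.1, 0.1, -0.2]
gripper_width: 0.451
```

Request:
carry_out(
  rows=[
    {"x": 0, "y": 0, "z": 0, "rx": 0, "ry": 0, "rz": 0, "hand": -1},
    {"x": 0, "y": 0, "z": 0, "rx": 0, "ry": 0, "rz": 0, "hand": -1},
    {"x": 0, "y": 0, "z": 0, "rx": 0, "ry": 0, "rz": 0, "hand": -1},
    {"x": 0, "y": 0, "z": 0, "rx": 0, "ry": 0, "rz": 0, "hand": -1},
    {"x": 0, "y": 0, "z": 0, "rx": 0, "ry": 0, "rz": 0, "hand": -1},
  ],
  squeeze=40,
)

```text
time: 21.4
eef_pos: [0.5997, 0.0381, -0.0233]
tool_rot: [1.17, 1.234, -1.165]
wrist_force: [-0.1, 0.2, 3.1]
gripper_width: 0.215
```

```bash
python3 - <<'E'
from h import *
pj();print(relt([.50,.14,.31],head(90,8),.007));print(relt([.569,.340,.285],head(90,8),.007))
E
```

```text
j [0.01 0.15 1.55 0.   1.44 1.52] p [ 0.5997  0.0381 -0.0233] F [-0.1  0.2  3.1] w 0.215
(array([-328.1,  -90.7, -145.2]), array([-70.26,  61.2 ,  64.53]))
(array([-302.7,  -10.6, -341. ]), array([-70.26,  61.2 ,  64.53]))
```

Request:
carry_out(
  rows=[
    {"x": -60, "y": 0, "z": 0, "rx": 0, "ry": 0, "rz": 0, "hand": -1},
    {"x": -120, "y": 0, "z": 0, "rx": 0, "ry": 0, "rz": 0, "hand": -1},
    {"x": -180, "y": 0, "z": 0, "rx": 0, "ry": 0, "rz": 0, "hand": -1},
    {"x": -240, "y": -20, "z": -30, "rx": 0, "ry": 0, "rz": 0, "hand": -1},
    {"x": -290, "y": -60, "z": -70, "rx": -17, "ry": 15, "rz": 16, "hand": -1},
    {"x": -328, "y": -91, "z": -145, "rx": -70.3, "ry": 61.2, "rz": 64.5, "hand": -1},
    {"x": -328, "y": -91, "z": -145, "rx": -70.3, "ry": 61.2, "rz": 64.5, "hand": -1},
    {"x": -328, "y": -91, "z": -145, "rx": -70.3, "ry": 61.2, "rz": 64.5, "hand": -1},
    {"x": -328, "y": -91, "z": -145, "rx": -70.3, "ry": 61.2, "rz": 64.5, "hand": -1},
    {"x": -328, "y": -91, "z": -145, "rx": -70.3, "ry": 61.2, "rz": 64.5, "hand": -1},
  ],
)

```text
time: 22.65
eef_pos: [0.4993, 0.1773, 0.305]
tool_rot: [1.247, 1.379, 0.137]
wrist_force: [0.3, 0.5, -1.5]
gripper_width: 0.21
```

```bash
python3 - <<'E'
from h import *
pj();print(relt([.569,.27,.285],head(90,8),.007))
E
```

```text
j [-0.32 -0.46  1.75  0.88  1.7   0.63] p [0.4993 0.1773 0.305 ] F [ 0.3  0.5 -1.5] w 0.21
(array([128.7,  75.8, -13.4]), array([-29.98,  26.34,  27.61]))
```

Request:
carry_out(
  rows=[
    {"x": 20, "y": 20, "z": -3, "rx": -30, "ry": 26.3, "rz": 27.6, "hand": -1},
    {"x": 60, "y": 40, "z": -8, "rx": -30, "ry": 26.3, "rz": 27.6, "hand": -1},
    {"x": 128.7, "y": 75.8, "z": -13.4, "rx": -30, "ry": 26.3, "rz": 27.6, "hand": -1},
    {"x": 128.7, "y": 75.8, "z": -13.4, "rx": -30, "ry": 26.3, "rz": 27.6, "hand": -1},
    {"x": 128.7, "y": 75.8, "z": -13.4, "rx": -30, "ry": 26.3, "rz": 27.6, "hand": -1},
    {"x": 128.7, "y": 75.8, "z": -13.4, "rx": -30, "ry": 26.3, "rz": 27.6, "hand": -1},
    {"x": 128.7, "y": 75.8, "z": -13.4, "rx": -30, "ry": 26.3, "rz": 27.6, "hand": -1},
  ],
)

```text
time: 23.52
eef_pos: [0.5691, 0.3075, 0.2801]
tool_rot: [1.105, 1.272, 1.103]
wrist_force: [0.1, -0.5, -0.2]
gripper_width: 0.213
```

```bash
python3 - <<'E'
from h import *
pj()
for y,z in((.340,.285),(.340,.148)):print(relt([.569,y,z],head(90,8),.007))
t=ctrl.read_camera("scene");cv2.imwrite("pics/s8.png",cv2.resize(t["image"][110:260,330:490],None,fx=4,fy=4))
c=ctrl.read_camera("top")
k=ctrl.outline_of("blank_red","top")[:2];print([(a["confidence"],a["extent"]) for a in k]);print(proj(c,[[.537,.34,.146],[.537,.325,.02]]))
E
```

```text
j [-0.18  0.1   1.64  1.4   1.72 -0.2 ] p [0.5691 0.3075 0.2801] F [ 0.1 -0.5 -0.2] w 0.213
(array([69.5,  9.5, -0.2]), array([-0.01,  0.09,  0.1 ]))
(array([  88.8, -126.1,   -0.2]), array([-0.01,  0.09,  0.1 ]))
[(0.45, [237.9, 203.3, 250.1, 212.9])]
[[235.5509658  205.70298695]
 [244.70734441 210.03387101]]
```

View pics/s8.png

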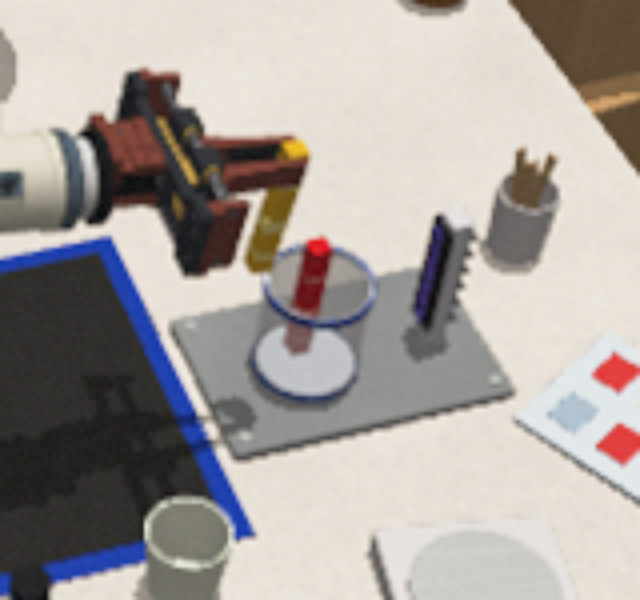

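Red stands in the cup, with its top at (318,245) in the crop leaning slightly toward the lamp. Gold is held next to it, so I'll insert it at +x.

Request:
carry_out(
  rows=[
    {"x": 45, "y": 8, "z": 1, "rx": 0, "ry": 0, "rz": 0, "hand": -1},
    {"x": 69.5, "y": 9.5, "z": 2, "rx": 0, "ry": 0, "rz": 0, "hand": -1},
    {"x": 69.5, "y": 9.5, "z": 2, "rx": 0, "ry": 0, "rz": 0, "hand": -1},
    {"x": 74, "y": -30, "z": 2, "rx": 0, "ry": 0, "rz": 0, "hand": -1},
    {"x": 80, "y": -65, "z": 2, "rx": 0, "ry": 0, "rz": 0, "hand": -1},
    {"x": 85, "y": -100, "z": 2, "rx": 0, "ry": 0, "rz": 0, "hand": -1},
    {"x": 88.8, "y": -126, "z": 2, "rx": 0, "ry": 0, "rz": 0, "hand": -1},
    {"x": 88.8, "y": -126, "z": 2, "rx": 0, "ry": 0, "rz": 0, "hand": -1},
  ],
)

```text
time: 24.68
eef_pos: [0.5708, 0.3768, 0.1423]
tool_rot: [1.106, 1.272, 1.102]
wrist_force: [0.1, 0.2, -0.7]
gripper_width: 0.213
```

Request:
carry_out(
  rows=[
    {"x": 0, "y": 0, "z": 0, "rx": 0, "ry": 0, "rz": 0, "hand": -0.3},
    {"x": 0, "y": 0, "z": 0, "rx": 0, "ry": 0, "rz": 0, "hand": -0.3},
    {"x": 0, "y": 0, "z": 0, "rx": 0, "ry": 0, "rz": 0, "hand": -0.3},
    {"x": 0, "y": 0, "z": 0, "rx": 0, "ry": 0, "rz": 0, "hand": -0.3},
    {"x": -30, "y": 0, "z": 0, "rx": 0, "ry": 0, "rz": 0, "hand": -0.3},
    {"x": -80, "y": 30, "z": 0, "rx": 0, "ry": 0, "rz": 0, "hand": -0.1},
    {"x": -130, "y": 90, "z": 0, "rx": 0, "ry": 0, "rz": 0, "hand": -0.1},
    {"x": -180, "y": 150, "z": 0, "rx": 0, "ry": 0, "rz": 0, "hand": -0.1},
  ],
)

```text
time: 25.68
eef_pos: [0.5704, 0.2351, 0.2911]
tool_rot: [1.107, 1.273, 1.102]
wrist_force: [2.0, -1.1, 0.5]
gripper_width: 0.45
```

```bash
python3 - <<'E'
from h import *
pj();print("above",bg(490,-46,12.8,0,.25))
ctrl.read_camera("scene")
for q in("blank_red","blank_gold","blank_blue","blank_teal"): print(q,[(k["confidence"],k["extent"]) for k in ctrl.outline_of(q,"scene")[:1]])
E
```

```text
j [-0.3   0.13  1.59  1.38  1.84 -0.2 ] p [0.5704 0.2351 0.2911] F [ 2.  -1.1  0.5] w 0.45
above (array([-268.3, -111.2,  -79.6]), array([ 62.67, -54.49, -68.29]))
blank_red [(0.62, [403.0, 171.5, 416.4, 191.8])]
blank_gold [(0.62, [409.3, 172.3, 418.6, 190.8])]
blank_blue [(0.66, [375.3, 162.7, 461.2, 222.8])]
blank_teal [(0.76, [270.4, 197.1, 287.1, 231.7])]
```

Request:
carry_out(
  rows=[
    {"x": -268, "y": -111, "z": -80, "rx": 62.7, "ry": -54.5, "rz": -68.3, "hand": -0.1},
    {"x": -268, "y": -111, "z": -80, "rx": 62.7, "ry": -54.5, "rz": -68.3, "hand": -0.1},
    {"x": -268, "y": -111, "z": -80, "rx": 62.7, "ry": -54.5, "rz": -68.3, "hand": -0.1},
    {"x": -268, "y": -111, "z": -80, "rx": 62.7, "ry": -54.5, "rz": -68.3, "hand": -0.1},
    {"x": -268, "y": -111, "z": -80, "rx": 62.7, "ry": -54.5, "rz": -68.3, "hand": -0.1},
    {"x": -268, "y": -111, "z": -80, "rx": 62.7, "ry": -54.5, "rz": -68.3, "hand": -0.1},
    {"x": -268, "y": -111, "z": -80, "rx": 62.7, "ry": -54.5, "rz": -68.3, "hand": -0.1},
    {"x": -268, "y": -111, "z": -80, "rx": 62.7, "ry": -54.5, "rz": -68.3, "hand": -0.1},
    {"x": -268, "y": -111, "z": -80, "rx": 62.7, "ry": -54.5, "rz": -68.3, "hand": -0.1},
    {"x": -268, "y": -111, "z": -80, "rx": 62.7, "ry": -54.5, "rz": -68.3, "hand": -0.1},
  ],
)

```text
time: 27.18
eef_pos: [0.4894, -0.0437, 0.2163]
tool_rot: [1.04, 1.306, -1.047]
wrist_force: [0.2, -0.3, -0.2]
gripper_width: 0.448
```

```bash
python3 - <<'E'
from h import *
pj();c=look(["blank_blue","blank_teal"])
for z in (.06,.03,.0055): print(bg(490.5,-46,12.8,48,z))
E
```

```text
j [-0.16 -0.19  1.46 -0.    1.87  1.19] p [ 0.4894 -0.0437  0.2163] F [ 0.2 -0.3 -0.2] w 0.448
blank_blue 0.93 [305 121 325 232] [483.3 -47.6 131.6  19.2  13.1]
blank_teal 0.78 [362 134 407 242] [ 488.9 -129.9  131.5   25.8    1. ]
(array([185.6,  48. ,   5.1]), array([ 0.48, -0.18,  0.12]))
(array([215.6,  48. ,   5.2]), array([ 0.48, -0.18,  0.12]))
(array([240.1,  48.1,   5.3]), array([ 0.48, -0.18,  0.12]))
```

Request:
carry_out(
  rows=[
    {"x": 60, "y": 40.7, "z": 5.2, "rx": 0.2, "ry": -0.2, "rz": 0.1, "hand": -0.1},
    {"x": 120, "y": 40.7, "z": 5.2, "rx": 0.2, "ry": -0.2, "rz": 0.1, "hand": -0.1},
    {"x": 170, "y": 40.7, "z": 5.2, "rx": 0.2, "ry": -0.2, "rz": 0.1, "hand": -0.1},
    {"x": 205, "y": 40.7, "z": 5.2, "rx": 0.2, "ry": -0.2, "rz": 0.1, "hand": -0.1},
    {"x": 230, "y": 40.7, "z": 5.2, "rx": 0.2, "ry": -0.2, "rz": 0.1, "hand": -0.1},
    {"x": 240, "y": 40.7, "z": 5.2, "rx": 0.2, "ry": -0.2, "rz": 0.1, "hand": -0.1},
    {"x": 240, "y": 40.7, "z": 5.2, "rx": 0.2, "ry": -0.2, "rz": 0.1, "hand": -0.1},
    {"x": 240, "y": 40.7, "z": 5.2, "rx": 0.2, "ry": -0.2, "rz": 0.1, "hand": -0.1},
  ],
)

```text
time: 28.32
eef_pos: [0.5305, -0.0374, -0.0247]
tool_rot: [1.04, 1.307, -1.039]
wrist_force: [-0.5, 1.4, -0.0]
gripper_width: 0.448
```

Request:
carry_out(
  rows=[
    {"x": 0, "y": 0, "z": 0, "rx": 0, "ry": 0, "rz": 0, "hand": -1},
    {"x": 0, "y": 0, "z": 0, "rx": 0, "ry": 0, "rz": 0, "hand": -1},
    {"x": 0, "y": 0, "z": 0, "rx": 0, "ry": 0, "rz": 0, "hand": -1},
    {"x": 0, "y": 0, "z": 0, "rx": 0, "ry": 0, "rz": 0, "hand": -1},
    {"x": 0, "y": 0, "z": 0, "rx": 0, "ry": 0, "rz": 0, "hand": -1},
  ],
  squeeze=40,
)

```text
time: 28.95
eef_pos: [0.5308, -0.0373, -0.0243]
tool_rot: [1.04, 1.307, -1.038]
wrist_force: [-0.6, 0.2, 2.9]
gripper_width: 0.211
```

```bash
python3 - <<'E'
from h import *
pj();print(relt([.50,.10,.31],head(90,3),.007))
E
```

```text
j [-0.13 -0.03  1.74  0.    1.43  1.21] p [ 0.5308 -0.0373 -0.0243] F [-0.6  0.2  2.9] w 0.211
(array([-332.3,   10.3, -177.6]), array([-60.64,  57.69,  72.47]))
```

Request:
carry_out(
  rows=[
    {"x": -60, "y": 0, "z": 0, "rx": 0, "ry": 0, "rz": 0, "hand": -1},
    {"x": -120, "y": 0, "z": 0, "rx": 0, "ry": 0, "rz": 0, "hand": -1},
    {"x": -180, "y": 0, "z": 0, "rx": 0, "ry": 0, "rz": 0, "hand": -1},
    {"x": -240, "y": 0, "z": -40, "rx": 0, "ry": 0, "rz": 0, "hand": -1},
    {"x": -290, "y": 5, "z": -90, "rx": -15, "ry": 14, "rz": 18, "hand": -1},
    {"x": -332, "y": 10, "z": -140, "rx": -60.6, "ry": 57.7, "rz": 72.5, "hand": -1},
    {"x": -332, "y": 10, "z": -178, "rx": -60.6, "ry": 57.7, "rz": 72.5, "hand": -1},
    {"x": -332, "y": 10, "z": -178, "rx": -60.6, "ry": 57.7, "rz": 72.5, "hand": -1},
    {"x": -332, "y": 10, "z": -178, "rx": -60.6, "ry": 57.7, "rz": 72.5, "hand": -1},
    {"x": -332, "y": 10, "z": -178, "rx": -60.6, "ry": 57.7, "rz": 72.5, "hand": -1},
  ],
)

```text
time: 30.2
eef_pos: [0.4993, 0.1381, 0.3082]
tool_rot: [1.22, 1.38, 0.252]
wrist_force: [-0.5, -1.3, -1.7]
gripper_width: 0.214
```

```bash
python3 - <<'E'
from h import *
pj();print(relt([.537,.24,.285],head(90,3),.007))
t=ctrl.read_camera("scene");a=cv2.resize(t["image"][130:230,360:480],None,fx=4,fy=4)
p=ctrl.read_camera("top");q=proj(p,[[.553,.325,.116]])[0].astype(int);b=cv2.resize(p["image"][q[1]-20:q[1]+20,q[0]-16:q[0]+16],(320,400),interpolation=cv2.INTER_CUBIC);print(q)
cv2.imwrite("pics/s9.png",np.hstack([a,b]))
E
```

```text
j [-0.44 -0.39  1.73  0.96  1.79  0.46] p [0.4993 0.1381 0.3082] F [-0.5 -1.3 -1.7] w 0.214
(array([130.9,  58.8, -32.2]), array([-25.  ,  24.09,  30.05]))
[240 203]
```

View pics/s9.png

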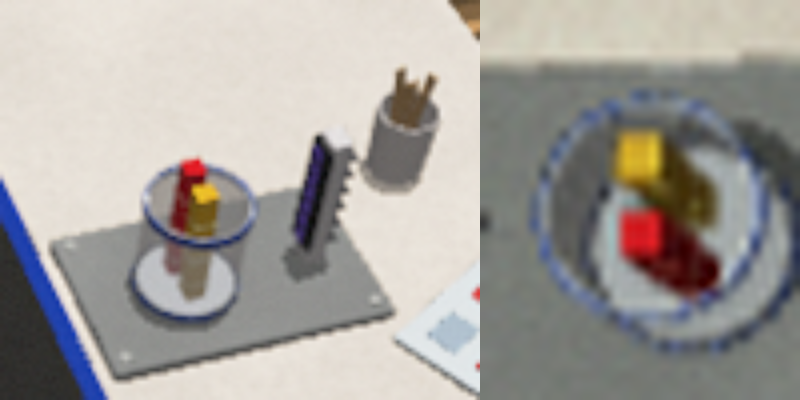

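Red and gold stand upright side by side at x of about ±16 mm from the cup's axis, y about 0. That leaves pockets on the +y and -y sides. Blue goes into the +y pocket, vertical and released slightly higher so the fingers stay above the other tops.

```bash
python3 - <<'E'
from h import *
print(relt([.553,.26,.30],head(90,0),.007))
E
```

```text
(array([138.1,  92.9, -36.8]), array([-25.23,  24.9 ,  33.02]))
```

Request:
carry_out(
  rows=[
    {"x": 20, "y": 20, "z": -8, "rx": -25.2, "ry": 24.9, "rz": 33, "hand": -1},
    {"x": 60, "y": 45, "z": -18, "rx": -25.2, "ry": 24.9, "rz": 33, "hand": -1},
    {"x": 138, "y": 93, "z": -36.8, "rx": -25.2, "ry": 24.9, "rz": 33, "hand": -1},
    {"x": 138, "y": 93, "z": -36.8, "rx": -25.2, "ry": 24.9, "rz": 33, "hand": -1},
    {"x": 138, "y": 93, "z": -36.8, "rx": -25.2, "ry": 24.9, "rz": 33, "hand": -1},
    {"x": 138, "y": 93, "z": -36.8, "rx": -25.2, "ry": 24.9, "rz": 33, "hand": -1},
    {"x": 138, "y": 93, "z": -36.8, "rx": -25.2, "ry": 24.9, "rz": 33, "hand": -1},
  ],
)

```text
time: 31.18
eef_pos: [0.553, 0.2984, 0.301]
tool_rot: [1.207, 1.211, 1.207]
wrist_force: [0.0, 0.7, -0.5]
gripper_width: 0.21
```

```bash
python3 - <<'E'
from h import *
pj()
for y,z in((.349,.30),(.349,.161)):print(relt([.553,y,z],head(90,0),.007))
E
```

```text
j [-0.21  0.1   1.71  1.52  1.77 -0.24] p [0.553  0.2984 0.301 ] F [ 0.   0.7 -0.5] w 0.21
(array([88.6, -0.8,  0. ]), array([-0.04, -0.02,  0.18]))
(array([ 8.900e+01, -1.398e+02,  1.000e-01]), array([-0.04, -0.02,  0.18]))
```

Request:
carry_out(
  rows=[
    {"x": 50, "y": 0, "z": 0, "rx": 0, "ry": 0, "rz": 0.2, "hand": -1},
    {"x": 89, "y": 0, "z": 0, "rx": 0, "ry": 0, "rz": 0.2, "hand": -1},
    {"x": 89, "y": 0, "z": 0, "rx": 0, "ry": 0, "rz": 0.2, "hand": -1},
    {"x": 89, "y": -20, "z": 0, "rx": 0, "ry": 0, "rz": 0.2, "hand": -1},
    {"x": 89, "y": -50, "z": 0, "rx": 0, "ry": 0, "rz": 0.2, "hand": -1},
    {"x": 89, "y": -80, "z": 0, "rx": 0, "ry": 0, "rz": 0.2, "hand": -1},
    {"x": 89, "y": -110, "z": 0, "rx": 0, "ry": 0, "rz": 0.2, "hand": -1},
    {"x": 89, "y": -135, "z": 0, "rx": 0, "ry": 0, "rz": 0.2, "hand": -1},
    {"x": 89, "y": -140, "z": 0, "rx": 0, "ry": 0, "rz": 0.2, "hand": -1},
    {"x": 89, "y": -140, "z": 0, "rx": 0, "ry": 0, "rz": 0.2, "hand": -1},
  ],
)

```text
time: 32.42
eef_pos: [0.5533, 0.3863, 0.1608]
tool_rot: [1.211, 1.209, 1.208]
wrist_force: [0.1, 0.9, -0.6]
gripper_width: 0.21
```

```bash
python3 - <<'E'
from h import *
pj()
t=ctrl.read_camera("scene");a=cv2.resize(t["image"][130:230,360:480],None,fx=4,fy=4)
p=ctrl.read_camera("top");q=proj(p,[[.553,.325,.116]])[0].astype(int);b=cv2.resize(p["image"][q[1]-20:q[1]+20,q[0]-16:q[0]+16],(320,400),interpolation=cv2.INTER_CUBIC)
cv2.imwrite("pics/s10.png",np.hstack([a,b]))
E
```

```text
j [-0.05  0.3   1.78  1.55  1.62 -0.5 ] p [0.5533 0.3863 0.1608] F [ 0.1  0.9 -0.6] w 0.21
```

View pics/s10.png

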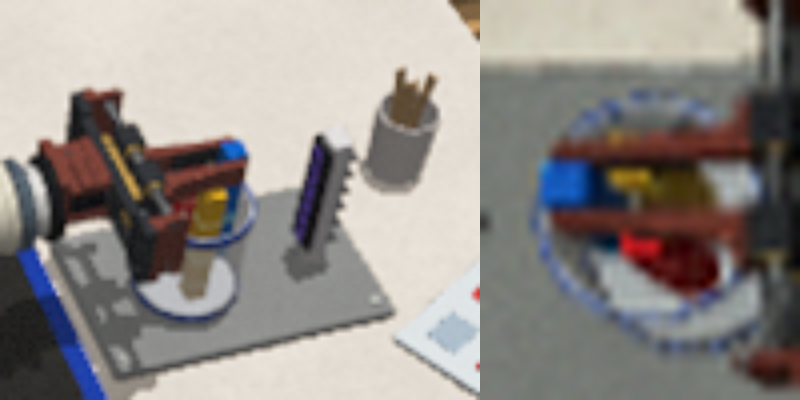

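Request:
carry_out(
  rows=[
    {"x": 0, "y": 0, "z": 0, "rx": 0, "ry": 0, "rz": 0, "hand": -0.4},
    {"x": 0, "y": 0, "z": 0, "rx": 0, "ry": 0, "rz": 0, "hand": -0.4},
    {"x": 0, "y": 0, "z": 0, "rx": 0, "ry": 0, "rz": 0, "hand": -0.4},
    {"x": 0, "y": 0, "z": 0, "rx": 0, "ry": 0, "rz": 0, "hand": -0.4},
    {"x": 0, "y": 20, "z": 0, "rx": 0, "ry": 0, "rz": 0, "hand": -0.4},
    {"x": -10, "y": 60, "z": 0, "rx": 0, "ry": 0, "rz": 0, "hand": -0.2},
    {"x": -60, "y": 100, "z": 0, "rx": 0, "ry": 0, "rz": 0, "hand": -0.1},
    {"x": -120, "y": 130, "z": 0, "rx": 0, "ry": 0, "rz": 0, "hand": -0.1},
    {"x": -170, "y": 140, "z": 0, "rx": 0, "ry": 0, "rz": 0, "hand": -0.1},
  ],
)

```text
time: 33.65
eef_pos: [0.5527, 0.2151, 0.3057]
tool_rot: [1.204, 1.205, 1.212]
wrist_force: [0.5, 0.0, -0.0]
gripper_width: 0.449
```

```bash
python3 - <<'E'
from h import *
pj();print("above",bg(489,-130,1.5,0,.25))
t=ctrl.read_camera("scene");a=cv2.resize(t["image"][130:230,360:480],None,fx=4,fy=4)
p=ctrl.read_camera("top");q=proj(p,[[.553,.325,.116]])[0].astype(int);b=cv2.resize(p["image"][q[1]-20:q[1]+20,q[0]-16:q[0]+16],(320,400),interpolation=cv2.INTER_CUBIC)
cv2.imwrite("pics/s11.png",np.hstack([a,b]))
print(ctrl.outline_of("blank_teal","scene")[0]["extent"])
E
```

```text
j [-0.35  0.14  1.65  1.49  1.91 -0.25] p [0.5527 0.2151 0.3057] F [ 0.5  0.  -0. ] w 0.449
above (array([-345. ,  -86.7,  -64.4]), array([ 68.49, -67.98, -70.19]))
[271.6, 199.2, 285.6, 231.3]
```

View pics/s11.png

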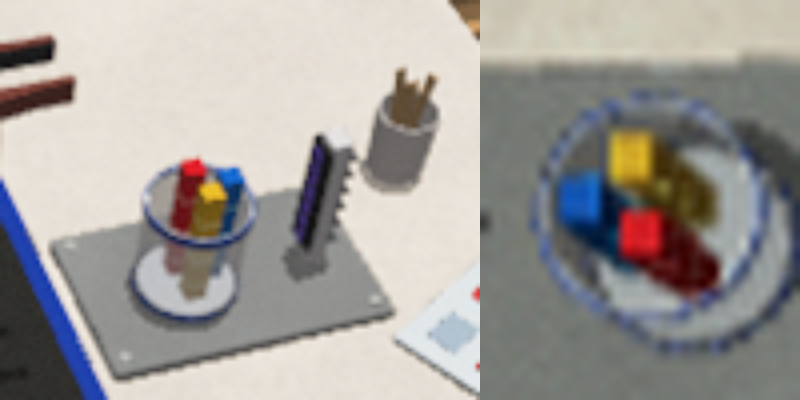

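Three blanks are standing in the cup: red, gold and blue. Teal goes in the -y pocket.

Request:
carry_out(
  rows=[
    {"x": -345, "y": -87, "z": -64, "rx": 68.5, "ry": -68, "rz": -70.2, "hand": -0.1},
    {"x": -345, "y": -87, "z": -64, "rx": 68.5, "ry": -68, "rz": -70.2, "hand": -0.1},
    {"x": -345, "y": -87, "z": -64, "rx": 68.5, "ry": -68, "rz": -70.2, "hand": -0.1},
    {"x": -345, "y": -87, "z": -64, "rx": 68.5, "ry": -68, "rz": -70.2, "hand": -0.1},
    {"x": -345, "y": -87, "z": -64, "rx": 68.5, "ry": -68, "rz": -70.2, "hand": -0.1},
    {"x": -345, "y": -87, "z": -64, "rx": 68.5, "ry": -68, "rz": -70.2, "hand": -0.1},
    {"x": -345, "y": -87, "z": -64, "rx": 68.5, "ry": -68, "rz": -70.2, "hand": -0.1},
    {"x": -345, "y": -87, "z": -64, "rx": 68.5, "ry": -68, "rz": -70.2, "hand": -0.1},
    {"x": -345, "y": -87, "z": -64, "rx": 68.5, "ry": -68, "rz": -70.2, "hand": -0.1},
    {"x": -345, "y": -87, "z": -64, "rx": 68.5, "ry": -68, "rz": -70.2, "hand": -0.1},
  ],
)

```text
time: 35.05
eef_pos: [0.4895, -0.1295, 0.2187]
tool_rot: [1.243, 1.265, -0.962]
wrist_force: [1.0, 0.1, -0.1]
gripper_width: 0.446
```

Request:
carry_out(
  rows=[
    {"x": 0, "y": 0, "z": 0, "rx": 0, "ry": 0, "rz": 0, "hand": -0.1},
  ],
)

```text
time: 35.17
eef_pos: [0.4908, -0.1261, 0.2198]
tool_rot: [1.239, 1.266, -0.956]
wrist_force: [-0.5, -0.3, -0.2]
gripper_width: 0.45
```

```bash
python3 - <<'E'
from h import *
pj();c=look(["blank_teal"]);cv2.imwrite("pics/w12.png",c["image"])
for z in (.06,.03,.0055): print(bg(489,-130,1.3,48,z))
E
```

```text
j [-0.44 -0.22  1.49  0.17  1.82  1.03] p [ 0.4908 -0.1261  0.2198] F [-0.5 -0.3 -0.2] w 0.45
blank_teal 0.62 [321 142 351 251] [ 488.9 -132.1  128.    19.2    1.8]
(array([192.2,  21.8,  28.5]), array([ 6.9 , -6.66, -7.03]))
(array([221.7,  18. ,  31.7]), array([ 6.9 , -6.66, -7.03]))
(array([245.9,  14.8,  34.4]), array([ 6.9 , -6.66, -7.03]))
```

Request:
carry_out(
  rows=[
    {"x": 60, "y": 36, "z": 17, "rx": 6.5, "ry": -6.7, "rz": -7, "hand": -0.1},
    {"x": 120, "y": 31, "z": 23, "rx": 6.5, "ry": -6.7, "rz": -7, "hand": -0.1},
    {"x": 170, "y": 24.5, "z": 28, "rx": 6.5, "ry": -6.7, "rz": -7, "hand": -0.1},
    {"x": 192, "y": 21.8, "z": 30, "rx": 6.5, "ry": -6.7, "rz": -7, "hand": -0.1},
    {"x": 222, "y": 18, "z": 33.2, "rx": 6.5, "ry": -6.7, "rz": -7, "hand": -0.1},
    {"x": 240, "y": 15.5, "z": 35.2, "rx": 6.5, "ry": -6.7, "rz": -7, "hand": -0.1},
    {"x": 246, "y": 14.8, "z": 35.9, "rx": 6.5, "ry": -6.7, "rz": -7, "hand": -0.1},
    {"x": 246, "y": 14.8, "z": 35.9, "rx": 6.5, "ry": -6.7, "rz": -7, "hand": -0.1},
    {"x": 246, "y": 14.8, "z": 35.9, "rx": 6.5, "ry": -6.7, "rz": -7, "hand": -0.1},
  ],
)

```text
time: 36.4
eef_pos: [0.5381, -0.1307, -0.0243]
tool_rot: [1.188, 1.219, -1.186]
wrist_force: [0.3, 0.7, 0.2]
gripper_width: 0.453
```

Request:
carry_out(
  rows=[
    {"x": 0, "y": 0, "z": 0, "rx": 0, "ry": 0, "rz": 0, "hand": -1},
    {"x": 0, "y": 0, "z": 0, "rx": 0, "ry": 0, "rz": 0, "hand": -1},
    {"x": 0, "y": 0, "z": 0, "rx": 0, "ry": 0, "rz": 0, "hand": -1},
    {"x": 0, "y": 0, "z": 0, "rx": 0, "ry": 0, "rz": 0, "hand": -1},
    {"x": 0, "y": 0, "z": 0, "rx": 0, "ry": 0, "rz": 0, "hand": -1},
  ],
  squeeze=40,
)

```text
time: 37.02
eef_pos: [0.5385, -0.1307, -0.0237]
tool_rot: [1.188, 1.219, -1.185]
wrist_force: [-0.5, 0.9, 5.5]
gripper_width: 0.214
```

```bash
python3 - <<'E'
from h import *
pj();print(relt([.50,.08,.31],head(90,0),.007))
E
```

```text
j [-0.3   0.03  1.68 -0.    1.43  1.24] p [ 0.5385 -0.1307 -0.0237] F [-0.5  0.9  5.5] w 0.214
(array([-334.3,  -29.7, -249.2]), array([-67.81,  68.22,  69.97]))
```

Request:
carry_out(
  rows=[
    {"x": -60, "y": 0, "z": 0, "rx": 0, "ry": 0, "rz": 0, "hand": -1},
    {"x": -120, "y": 0, "z": 0, "rx": 0, "ry": 0, "rz": 0, "hand": -1},
    {"x": -180, "y": 0, "z": 0, "rx": 0, "ry": 0, "rz": 0, "hand": -1},
    {"x": -240, "y": 0, "z": -45, "rx": 0, "ry": 0, "rz": 0, "hand": -1},
    {"x": -290, "y": -5, "z": -95, "rx": -16, "ry": 16, "rz": 17, "hand": -1},
    {"x": -332, "y": -20, "z": -145, "rx": -67.8, "ry": 68.2, "rz": 70, "hand": -1},
    {"x": -334, "y": -30, "z": -200, "rx": -67.8, "ry": 68.2, "rz": 70, "hand": -1},
    {"x": -334, "y": -30, "z": -249, "rx": -67.8, "ry": 68.2, "rz": 70, "hand": -1},
    {"x": -334, "y": -30, "z": -249, "rx": -67.8, "ry": 68.2, "rz": 70, "hand": -1},
    {"x": -334, "y": -30, "z": -249, "rx": -67.8, "ry": 68.2, "rz": 70, "hand": -1},
  ],
)

```text
time: 38.28
eef_pos: [0.4991, 0.1187, 0.3102]
tool_rot: [1.334, 1.348, 0.121]
wrist_force: [0.4, -0.4, -1.2]
gripper_width: 0.214
```

```bash
python3 - <<'E'
from h import *
pj();print(relt([.553,.24,.30],head(90,0),.007))
E
```

```text
j [-0.48 -0.45  1.76  0.94  1.77  0.59] p [0.4991 0.1187 0.3102] F [ 0.4 -0.4 -1.2] w 0.214
(array([138.6,  79.4, -53.7]), array([-30.64,  31.16,  31.85]))
```

Request:
carry_out(
  rows=[
    {"x": 20, "y": 20, "z": -8, "rx": -30.6, "ry": 31.2, "rz": 31.8, "hand": -1},
    {"x": 60, "y": 40, "z": -25, "rx": -30.6, "ry": 31.2, "rz": 31.8, "hand": -1},
    {"x": 138.6, "y": 79.4, "z": -53.7, "rx": -30.6, "ry": 31.2, "rz": 31.8, "hand": -1},
    {"x": 138.6, "y": 79.4, "z": -53.7, "rx": -30.6, "ry": 31.2, "rz": 31.8, "hand": -1},
    {"x": 138.6, "y": 79.4, "z": -53.7, "rx": -30.6, "ry": 31.2, "rz": 31.8, "hand": -1},
    {"x": 138.6, "y": 79.4, "z": -53.7, "rx": -30.6, "ry": 31.2, "rz": 31.8, "hand": -1},
    {"x": 138.6, "y": 79.4, "z": -53.7, "rx": -30.6, "ry": 31.2, "rz": 31.8, "hand": -1},
    {"x": 138.6, "y": 79.4, "z": -53.7, "rx": -30.6, "ry": 31.2, "rz": 31.8, "hand": -1},
  ],
)

```text
time: 39.28
eef_pos: [0.5526, 0.2779, 0.3025]
tool_rot: [1.205, 1.208, 1.208]
wrist_force: [0.3, 1.0, -0.5]
gripper_width: 0.21
```

```bash
python3 - <<'E'
from h import *
pj()
for y,z in((.302,.30),(.302,.150)):print(relt([.553,y,z],head(90,0),.007))
E
```

```text
j [-0.24  0.11  1.7   1.51  1.81 -0.24] p [0.5526 0.2779 0.3025] F [ 0.3  1.  -0.5] w 0.21
(array([62.1, -2.4,  0.3]), array([0.17, 0.04, 0.17]))
(array([ 6.260e+01, -1.524e+02, -1.000e-01]), array([0.17, 0.04, 0.17]))
```

Request:
carry_out(
  rows=[
    {"x": 40, "y": 0, "z": 0, "rx": 0.2, "ry": 0, "rz": 0.2, "hand": -1},
    {"x": 62.5, "y": -2, "z": 0, "rx": 0.2, "ry": 0, "rz": 0.2, "hand": -1},
    {"x": 62.5, "y": -2, "z": 0, "rx": 0.2, "ry": 0, "rz": 0.2, "hand": -1},
    {"x": 62.5, "y": -30, "z": 0, "rx": 0.2, "ry": 0, "rz": 0.2, "hand": -1},
    {"x": 62.5, "y": -60, "z": 0, "rx": 0.2, "ry": 0, "rz": 0.2, "hand": -1},
    {"x": 62.5, "y": -90, "z": 0, "rx": 0.2, "ry": 0, "rz": 0.2, "hand": -1},
    {"x": 62.5, "y": -120, "z": 0, "rx": 0.2, "ry": 0, "rz": 0.2, "hand": -1},
    {"x": 62.5, "y": -145, "z": 0, "rx": 0.2, "ry": 0, "rz": 0.2, "hand": -1},
    {"x": 62.5, "y": -152, "z": 0, "rx": 0.2, "ry": 0, "rz": 0.2, "hand": -1},
    {"x": 62.5, "y": -152, "z": 0, "rx": 0.2, "ry": 0, "rz": 0.2, "hand": -1},
  ],
)

```text
time: 40.52
eef_pos: [0.5536, 0.3393, 0.1515]
tool_rot: [1.21, 1.207, 1.209]
wrist_force: [0.2, -0.4, -0.4]
gripper_width: 0.213
```

Request:
carry_out(
  rows=[
    {"x": 0, "y": 0, "z": 0, "rx": 0, "ry": 0, "rz": 0, "hand": -0.4},
    {"x": 0, "y": 0, "z": 0, "rx": 0, "ry": 0, "rz": 0, "hand": -0.4},
    {"x": 0, "y": 0, "z": 0, "rx": 0, "ry": 0, "rz": 0, "hand": -0.4},
    {"x": 0, "y": 0, "z": 0, "rx": 0, "ry": 0, "rz": 0, "hand": -0.4},
    {"x": -20, "y": 0, "z": 0, "rx": 0, "ry": 0, "rz": 0, "hand": -0.4},
    {"x": -60, "y": 30, "z": 0, "rx": 0, "ry": 0, "rz": 0, "hand": -0.2},
    {"x": -120, "y": 80, "z": 0, "rx": 0, "ry": 0, "rz": 0, "hand": -0.1},
    {"x": -180, "y": 140, "z": 0, "rx": 0, "ry": 0, "rz": 0, "hand": 0},
    {"x": -180, "y": 140, "z": 0, "rx": 0, "ry": 0, "rz": 0, "hand": 0},
  ],
)

```text
time: 41.65
eef_pos: [0.5534, 0.156, 0.2936]
tool_rot: [1.208, 1.204, 1.207]
wrist_force: [-1.0, 0.7, -0.0]
gripper_width: 0.499
```

```bash
python3 - <<'E'
from h import *
pj()
t=ctrl.read_camera("scene");a=cv2.resize(t["image"][130:230,360:480],None,fx=4,fy=4)
p=ctrl.read_camera("top");q=proj(p,[[.553,.325,.116]])[0].astype(int);b=cv2.resize(p["image"][q[1]-20:q[1]+20,q[0]-16:q[0]+16],(320,400),interpolation=cv2.INTER_CUBIC)
cv2.imwrite("pics/s13.png",np.hstack([a,b]))
print("knob look",relt([.50,-.33,.30],rot([0,0,-1],[0,-1,0])))
E
```

```text
j [-0.44  0.21  1.61  1.46  2.   -0.27] p [0.5534 0.156  0.2936] F [-1.   0.7 -0. ] w 0.499
knob look (array([-485.9,  -26. ,  -51.7]), array([ 69.38, -68.8 , -69.66]))
```

View pics/s13.png

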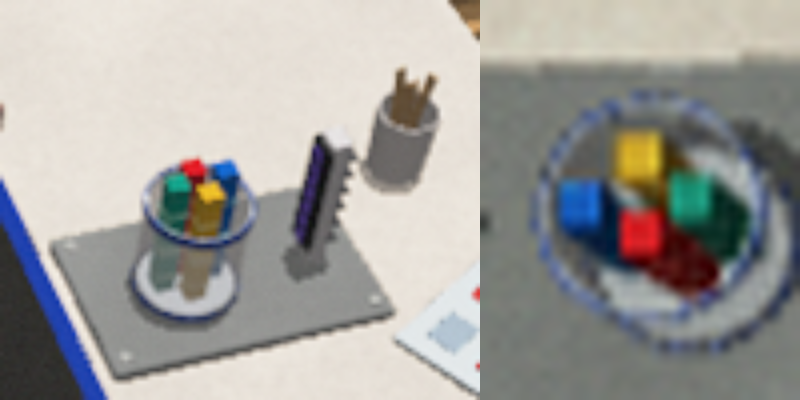

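All four blanks stand in the cup. Next I move over the console to measure it.

Request:
carry_out(
  rows=[
    {"x": -486, "y": -26, "z": -52, "rx": 69.4, "ry": -68.8, "rz": -69.7, "hand": 0},
    {"x": -486, "y": -26, "z": -52, "rx": 69.4, "ry": -68.8, "rz": -69.7, "hand": 0},
    {"x": -486, "y": -26, "z": -52, "rx": 69.4, "ry": -68.8, "rz": -69.7, "hand": 0},
    {"x": -486, "y": -26, "z": -52, "rx": 69.4, "ry": -68.8, "rz": -69.7, "hand": 0},
    {"x": -486, "y": -26, "z": -52, "rx": 69.4, "ry": -68.8, "rz": -69.7, "hand": 0},
    {"x": -486, "y": -26, "z": -52, "rx": 69.4, "ry": -68.8, "rz": -69.7, "hand": 0},
    {"x": -486, "y": -26, "z": -52, "rx": 69.4, "ry": -68.8, "rz": -69.7, "hand": 0},
    {"x": -486, "y": -26, "z": -52, "rx": 69.4, "ry": -68.8, "rz": -69.7, "hand": 0},
    {"x": -486, "y": -26, "z": -52, "rx": 69.4, "ry": -68.8, "rz": -69.7, "hand": 0},
    {"x": -486, "y": -26, "z": -52, "rx": 69.4, "ry": -68.8, "rz": -69.7, "hand": 0},
  ],
)

```text
time: 43.0
eef_pos: [0.4989, -0.3312, 0.2676]
tool_rot: [1.262, 1.262, -0.969]
wrist_force: [0.4, 0.5, -0.1]
gripper_width: 0.499
```

Request:
carry_out(
  rows=[
    {"x": 0, "y": 0, "z": 0, "rx": 0, "ry": 0, "rz": 0, "hand": 0.2},
    {"x": 0, "y": 0, "z": 0, "rx": 0, "ry": 0, "rz": 0, "hand": 0.2},
  ],
)

```text
time: 43.25
eef_pos: [0.4987, -0.3308, 0.2658]
tool_rot: [1.262, 1.266, -0.967]
wrist_force: [-0.7, -0.7, -0.6]
gripper_width: 0.597
```

```bash
python3 - <<'E'
from h import *
import pickle
pj();c=ctrl.read_camera("wrist");pickle.dump(c,open("c14.pkl","wb"));cv2.imwrite("pics/w14.png",c["image"])
for q in("knob_grip","power_knob","key_flash","key_mode","console"):
    for k in ctrl.outline_of(q,"wrist")[:2]:
        ys,xs=np.where(k["mask"]);print(q,round(k["confidence"],2),np.int32(k["extent"]),xs.mean().round(1),ys.mean().round(1),rectz(c,k["mask"],.068))
E
```

```text
j [-0.75  0.1   1.1   0.19  1.95  0.76] p [ 0.4987 -0.3308  0.2658] F [-0.7 -0.7 -0.6] w 0.597
knob_grip 0.79 [287 164 323 190] 307.5 177.6 [ 515.5 -298.5   38.5   37.2  -18.3]
power_knob 0.89 [292 162 325 193] 307.5 177.1 [ 516.  -298.4   39.6   37.8  -18.7]
key_flash 0.61 [369 184 402 212] 382.1 198.3 [ 504.1 -388.9   29.5   27.9   86.8]
key_mode 0.97 [410 192 446 222] 427.3 207.6 [ 501.  -441.6   29.6   28.2   84.3]
```

View pics/w14.png

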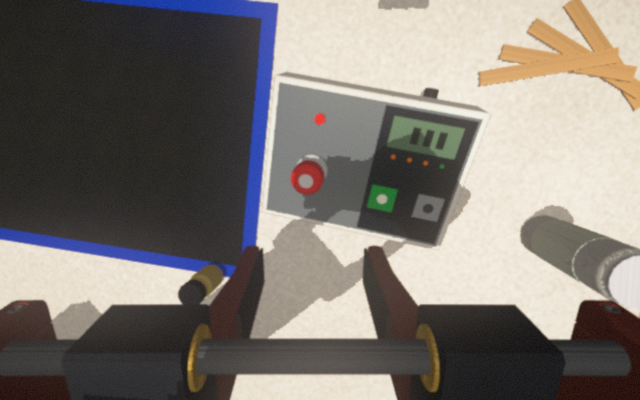

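The wrist picture shows the knob's head top centre at (306,180), the green key at (382,199) and the grey key at (428,208). The panel corners are at (281,75), (489,111), (438,245) and (267,211). I'll fit the console pose to these.

```bash
cat > fit.py <<'E'
from h import *
import pickle
from scipy.optimize import least_squares
T15=np.tan(np.radians(15));N=R.from_euler("y",-15,degrees=True).as_matrix()  # cols: x up slope, y, z normal
def model(v):
    xc,yc,yaw,kx,ky=v;Y=R.from_euler("z",yaw).as_matrix();M=Y@N
    loc=lambda x,y:np.array([xc,yc,0])+Y@[x,y,.046+(x+.085)*T15]
    K=loc(kx,ky);f=K+M@[-.018,-.088,.003];m=K+M@[-.018,-.142,.003]
    return dict(M=M,grip=K+M@[0,0,.028],top=K+M@[0,0,.040],flash=f,mode=m,corn=[loc(.085,.115),loc(.085,-.115),loc(-.085,-.115),loc(-.085,.115)])
E
python3 - <<'E'
from fit import *
c=pickle.load(open("c14.pkl","rb"));im=c["image"].astype(int)
g=(im[...,1]-im[...,2]>60)&(im[...,1]-im[...,0]>30);ys,xs=np.where(g[180:225,355:410]);ug=np.array([xs.mean()+355,ys.mean()+180])
obs=[("flash",ug,1),("mode",(427.5,208),1),("top",(306,180),1)]
co=[(281,75),(489,111),(438,245),(267,211)]
def res(v):
    m=model(v);r=[w*(proj(c,[m[k]])[0]-u) for k,u,w in obs]+[.5*(proj(c,[a])[0]-b) for a,b in zip(m["corn"],co)];return np.ravel(r)
s=least_squares(res,[.54,-.356,-.07,0,.05]);v=s.x;m=model(v);print(ug,v.round(4),np.degrees(v[2]));print(res(v).reshape(-1,2).round(1));print({k:m[k].round(4) for k in("grip","flash","mode")})
pickle.dump(v,open("cons.pkl","wb"))
E
```

```text
[381.79176755 197.3220339 ] [ 0.536  -0.3628 -0.0559 -0.0123  0.0599] -3.201153080558045
[[ 0.   0.5]
 [ 0.3 -0.8]
 [-0.3  0.3]
 [-2.9 -2.5]
 [ 3.2 -1. ]
 [ 1.2  3.6]
 [-2.5  1.6]]
{'grip': array([ 0.5198, -0.3019,  0.0925]), 'flash': array([ 0.504 , -0.3892,  0.0637]), 'mode': array([ 0.501 , -0.4431,  0.0637])}
```

```bash
python3 - <<'E'
from fit import *
m=model(pickle.load(open("cons.pkl","rb")));M=m["M"];Rt=rot(-M[:,2],-M[:,1])
for d in(.06,.03,0): print(relt(m["grip"]+M[:,2]*d,Rt,.015))
E
```

```text
(array([164.5,   0.4,  -8.8]), array([ 9.06, -8.6 ,  8.18]))
(array([193.8,   4.3,  -4. ]), array([ 9.06, -8.6 ,  8.18]))
(array([223.2,   8.1,   0.8]), array([ 9.06, -8.6 ,  8.18]))
```

Request:
carry_out(
  rows=[
    {"x": 50, "y": 0, "z": -5, "rx": 9.1, "ry": -8.6, "rz": 8.2, "hand": 0.2},
    {"x": 110, "y": 0, "z": -8, "rx": 9.1, "ry": -8.6, "rz": 8.2, "hand": 0.2},
    {"x": 150, "y": 0, "z": -9, "rx": 9.1, "ry": -8.6, "rz": 8.2, "hand": 0.2},
    {"x": 164.5, "y": 0.4, "z": -8.8, "rx": 9.1, "ry": -8.6, "rz": 8.2, "hand": 0.2},
    {"x": 164.5, "y": 0.4, "z": -8.8, "rx": 9.1, "ry": -8.6, "rz": 8.2, "hand": 0.2},
    {"x": 180, "y": 2.3, "z": -6.4, "rx": 9.1, "ry": -8.6, "rz": 8.2, "hand": 0.2},
    {"x": 194, "y": 4.3, "z": -4, "rx": 9.1, "ry": -8.6, "rz": 8.2, "hand": 0.2},
    {"x": 209, "y": 6.2, "z": -1.6, "rx": 9.1, "ry": -8.6, "rz": 8.2, "hand": 0.2},
    {"x": 222, "y": 8, "z": 0.7, "rx": 9.1, "ry": -8.6, "rz": 8.2, "hand": 0.2},
    {"x": 222, "y": 8, "z": 0.7, "rx": 9.1, "ry": -8.6, "rz": 8.2, "hand": 0.2},
  ],
)

```text
time: 44.8
eef_pos: [0.5308, -0.302, 0.0472]
tool_rot: [1.358, 0.985, -1.057]
wrist_force: [-0.4, 0.5, 0.1]
gripper_width: 0.597
```

```bash
python3 - <<'E'
from fit import *
pj();m=model(pickle.load(open("cons.pkl","rb")));M=m["M"];Rt=rot(-M[:,2],-M[:,1]);print(relt(m["grip"],Rt,.015))
c=ctrl.read_camera("wrist");cv2.imwrite("pics/w15.png",c["image"])
for k in ctrl.outline_of("knob_grip","wrist")[:1]:
    ys,xs=np.where(k["mask"]);print(k["confidence"],k["extent"],xs.mean(),ys.mean(),"expect",proj(c,[m["grip"],m["top"]]))
E
```

```text
j [-0.67 -0.08  1.68  0.15  1.33  0.94] p [ 0.5308 -0.302   0.0472] F [-0.4  0.5  0.1] w 0.597
(array([-0.7,  1.1,  0.6]), array([-0.05, -0.1 ,  0.13]))
0.8 [273.4, 245.2, 350.6, 321.0] 312.80086669418074 284.12030540652086 expect [[313.24556515 280.74077005]
 [313.24639895 294.37034074]]
```

Request:
carry_out(
  rows=[
    {"x": 0, "y": 0, "z": 0, "rx": 0, "ry": 0, "rz": 0, "hand": -1},
    {"x": 0, "y": 0, "z": 0, "rx": 0, "ry": 0, "rz": 0, "hand": -1},
    {"x": 0, "y": 0, "z": 0, "rx": 0, "ry": 0, "rz": 0, "hand": -1},
    {"x": 0, "y": 0, "z": 0, "rx": 0, "ry": 0, "rz": 0, "hand": -1},
    {"x": 0, "y": 0, "z": 0, "rx": 0, "ry": 0, "rz": 0, "hand": -1},
  ],
  squeeze=45,
)

```text
time: 45.52
eef_pos: [0.5318, -0.3018, 0.05]
tool_rot: [1.358, 0.982, -1.055]
wrist_force: [-0.6, 6.3, 4.3]
gripper_width: 0.39
```

Request:
carry_out(
  rows=[
    {"x": -3, "y": 0, "z": 0, "rx": 0, "ry": 0, "rz": 0, "hand": -1},
    {"x": -6, "y": 0, "z": 0, "rx": 0, "ry": 0, "rz": 0, "hand": -1},
    {"x": -9, "y": 0, "z": 0, "rx": 0, "ry": 0, "rz": 0, "hand": -1},
    {"x": -12, "y": 0, "z": 0, "rx": 0, "ry": 0, "rz": 0, "hand": -1},
    {"x": -15, "y": 0, "z": 0, "rx": 0, "ry": 0, "rz": 0, "hand": -1},
    {"x": -16, "y": 0, "z": 0, "rx": 0, "ry": 0, "rz": 0, "hand": -1},
    {"x": -16, "y": 0, "z": 0, "rx": 0, "ry": 0, "rz": 0, "hand": -1},
  ],
)

```text
time: 46.4
eef_pos: [0.5278, -0.3015, 0.0647]
tool_rot: [1.358, 0.982, -1.055]
wrist_force: [6.0, 1.4, -5.1]
gripper_width: 0.391
```

Request:
carry_out(
  rows=[
    {"x": 0, "y": 0, "z": 0, "rx": 0, "ry": 0, "rz": 0, "hand": 0.2},
    {"x": 0, "y": 0, "z": 0, "rx": 0, "ry": 0, "rz": 0, "hand": 0.2},
    {"x": 0, "y": 0, "z": 0, "rx": 0, "ry": 0, "rz": 0, "hand": 0.2},
    {"x": 0, "y": 0, "z": 0, "rx": 0, "ry": 0, "rz": 0, "hand": 0.2},
    {"x": -30, "y": 0, "z": 0, "rx": 0, "ry": 0, "rz": 0, "hand": 0.2},
    {"x": -70, "y": 0, "z": 0, "rx": 0, "ry": 0, "rz": 0, "hand": 0.2},
    {"x": -110, "y": 0, "z": 0, "rx": 0, "ry": 0, "rz": 0, "hand": -1},
    {"x": -110, "y": 0, "z": 0, "rx": 0, "ry": 0, "rz": 0, "hand": -1},
  ],
)

```text
time: 47.4
eef_pos: [0.5003, -0.3014, 0.176]
tool_rot: [1.357, 0.974, -1.052]
wrist_force: [0.4, -0.3, 0.1]
gripper_width: 0.41
```

```bash
python3 - <<'E'
from fit import *
pj();m=model(pickle.load(open("cons.pkl","rb")));M=m["M"]
c=ctrl.read_camera("wrist");cv2.imwrite("pics/w16.png",c["image"][:, :]);s=ctrl.read_camera("scene")
for n,cc in(("wrist",c),("scene",s)):
  for k in ctrl.outline_of("knob_grip",n)[:1]:
    ys,xs=np.where(k["mask"]);print(n,k["confidence"],k["extent"],xs.mean().round(1),ys.mean().round(1),"in/out",proj(cc,[m["grip"],m["grip"]+.015*M[:,2],m["top"],m["top"]+.015*M[:,2]]).round(1).tolist())
im=c["image"].astype(int)
g=(im[...,1]-im[...,2]>60)&(im[...,1]-im[...,0]>30);ys,xs=np.where(g);print("green",len(xs),xs.mean(),ys.mean(),proj(c,[m["flash"],m["mode"]]))
cv2.imwrite("pics/w16.png",np.hstack([c["image"][:,150:550],cv2.resize(s["image"][190:290,160:260],(400,400))]))
E
```

```text
j [-0.7  -0.19  1.56  0.16  1.56  0.94] p [ 0.5003 -0.3014  0.176 ] F [ 0.4 -0.3  0.1] w 0.41
wrist 0.68 [288.9, 192.1, 333.8, 235.0] 311.5 213.5 in/out [[311.4, 206.5], [311.4, 212.0], [311.4, 210.8], [311.3, 216.7]]
scene 0.32 [198.7, 218.3, 210.2, 227.0] 204.0 222.4 in/out [[229.7, 214.5], [228.9, 210.8], [229.1, 211.6], [228.4, 207.9]]
green 777 405.3449163449163 214.83783783783784 [[404.11613145 216.60992835]
 [461.12644393 216.55097044]]
```

View pics/w16.png

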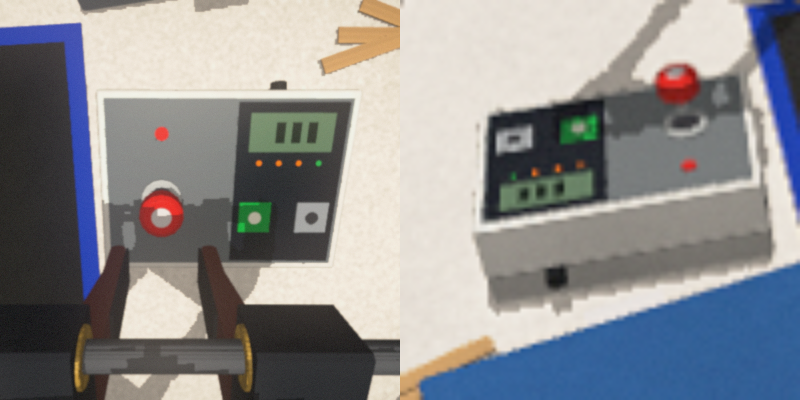

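The knob is out: the scene crop shows it standing clear of its collar, and its wrist pixel row of 213.5 matches the "out" prediction. Next is the flash key at (255,218) in the crop, with shut fingers.

```bash
python3 - <<'E'
from fit import *
m=model(pickle.load(open("cons.pkl","rb")));M=m["M"];Rt=rot(-M[:,2],-M[:,1]);f=m["flash"]+[.001,-.001,0]
for d in(.03,.006): print(relt(f+M[:,2]*d,Rt,0))
E
```

```text
(array([105.3, -16.2,  90.3]), array([-0.04, -0.17,  0.08]))
(array([129.3, -16.2,  90.4]), array([-0.04, -0.17,  0.08]))
```

Request:
carry_out(
  rows=[
    {"x": 0, "y": -8, "z": 50, "rx": 0, "ry": -0.2, "rz": 0, "hand": -1},
    {"x": 10, "y": -16.2, "z": 90, "rx": 0, "ry": -0.2, "rz": 0, "hand": -1},
    {"x": 50, "y": -16.2, "z": 90.3, "rx": 0, "ry": -0.2, "rz": 0, "hand": -1},
    {"x": 90, "y": -16.2, "z": 90.3, "rx": 0, "ry": -0.2, "rz": 0, "hand": -1},
    {"x": 105, "y": -16.2, "z": 90.3, "rx": 0, "ry": -0.2, "rz": 0, "hand": -1},
    {"x": 115, "y": -16.2, "z": 90.3, "rx": 0, "ry": -0.2, "rz": 0, "hand": -1},
    {"x": 124, "y": -16.2, "z": 90.3, "rx": 0, "ry": -0.2, "rz": 0, "hand": -1},
    {"x": 129, "y": -16.2, "z": 90.3, "rx": 0, "ry": -0.2, "rz": 0, "hand": -1},
    {"x": 129, "y": -16.2, "z": 90.3, "rx": 0, "ry": -0.2, "rz": 0, "hand": -1},
  ],
)

```text
time: 48.72
eef_pos: [0.5115, -0.3905, 0.0402]
tool_rot: [1.356, 0.982, -1.058]
wrist_force: [-0.5, -0.0, -0.3]
gripper_width: 0.005
```

```bash
python3 - <<'E'
from fit import *
pj();m=model(pickle.load(open("cons.pkl","rb")));M=m["M"];Rt=rot(-M[:,2],-M[:,1]);f=m["flash"]+[.001,-.001,0]
print(relt(f,Rt,0))
E
```

```text
j [-0.81  0.03  1.59  0.18  1.34  0.79] p [ 0.5115 -0.3905  0.0402] F [-0.5 -0.  -0.3] w 0.005
(array([ 6.6, -0.2, -0. ]), array([-0.03,  0.05,  0.05]))
```

Request:
carry_out(
  rows=[
    {"x": 3, "y": 0, "z": 0, "rx": 0, "ry": 0, "rz": 0, "hand": -1},
    {"x": 5, "y": 0, "z": 0, "rx": 0, "ry": 0, "rz": 0, "hand": -1},
    {"x": 6.5, "y": 0, "z": 0, "rx": 0, "ry": 0, "rz": 0, "hand": -1},
    {"x": 8, "y": 0, "z": 0, "rx": 0, "ry": 0, "rz": 0, "hand": -1},
  ],
)

```text
time: 49.22
eef_pos: [0.5135, -0.3908, 0.0332]
tool_rot: [1.356, 0.982, -1.058]
wrist_force: [-5.9, 2.7, 10.0]
gripper_width: 0.006
```

Request:
carry_out(
  rows=[
    {"x": 1.6, "y": 0, "z": 0, "rx": 0, "ry": 0, "rz": 0, "hand": -1},
    {"x": 1.6, "y": 0, "z": 0, "rx": 0, "ry": 0, "rz": 0, "hand": -1},
    {"x": 1.6, "y": 0, "z": 0, "rx": 0, "ry": 0, "rz": 0, "hand": -1},
    {"x": 1.6, "y": 0, "z": 0, "rx": 0, "ry": 0, "rz": 0, "hand": -1},
  ],
)

```text
time: 49.72
eef_pos: [0.5135, -0.3908, 0.0332]
tool_rot: [1.355, 0.982, -1.058]
wrist_force: [-6.6, 4.4, 8.2]
gripper_width: 0.003
```

Request:
carry_out(
  rows=[
    {"x": 2.5, "y": 0, "z": 0, "rx": 0, "ry": 0, "rz": 0, "hand": -1},
    {"x": 2.5, "y": 0, "z": 0, "rx": 0, "ry": 0, "rz": 0, "hand": -1},
    {"x": 2.5, "y": 0, "z": 0, "rx": 0, "ry": 0, "rz": 0, "hand": -1},
    {"x": 2.5, "y": 0, "z": 0, "rx": 0, "ry": 0, "rz": 0, "hand": -1},
    {"x": 2.5, "y": 0, "z": 0, "rx": 0, "ry": 0, "rz": 0, "hand": -1},
    {"x": 2.5, "y": 0, "z": 0, "rx": 0, "ry": 0, "rz": 0, "hand": -1},
    {"x": 2.5, "y": 0, "z": 0, "rx": 0, "ry": 0, "rz": 0, "hand": -1},
    {"x": 2.5, "y": 0, "z": 0, "rx": 0, "ry": 0, "rz": 0, "hand": -1},
    {"x": 2.5, "y": 0, "z": 0, "rx": 0, "ry": 0, "rz": 0, "hand": -1},
    {"x": 2.5, "y": 0, "z": 0, "rx": 0, "ry": 0, "rz": 0, "hand": -1},
  ],
)

```text
time: 50.98
eef_pos: [0.5136, -0.3908, 0.0331]
tool_rot: [1.355, 0.982, -1.058]
wrist_force: [-9.7, 4.7, 12.3]
gripper_width: 0.004
```

```bash
python3 - <<'E'
from fit import *
m=model(pickle.load(open("cons.pkl","rb")));s=pj();Rt=R.from_rotvec(s["tool_rot"])
tip=s["eef_pos"]-Rt.apply([.031,0,0]);print("tip rel flash panel axes mm",(m["M"].T@(tip-m["flash"])*1000).round(1),"F panel",(m["M"].T@s["wrist_force"]).round(1))
c=ctrl.read_camera("wrist");cv2.imwrite("pics/w17.png",cv2.resize(c["image"][180:320,200:460],None,fx=3,fy=3));t=ctrl.read_camera("scene");cv2.imwrite("pics/s17.png",t["image"])
E
```

```text
j [-0.81  0.04  1.59  0.18  1.32  0.79] p [ 0.5136 -0.3908  0.0331] F [-9.7  4.7 12.3] w 0.004
tip rel flash panel axes mm [ 1.4 -1.  -1.1] F panel [-6.4  4.2 14.5]
```

Request:
carry_out(
  rows=[
    {"x": 2.5, "y": 0, "z": 0, "rx": 0, "ry": 0, "rz": 0, "hand": -1},
    {"x": 2.5, "y": 0, "z": 0, "rx": 0, "ry": 0, "rz": 0, "hand": -1},
    {"x": 2.5, "y": 0, "z": 0, "rx": 0, "ry": 0, "rz": 0, "hand": -1},
    {"x": 2.5, "y": 0, "z": 0, "rx": 0, "ry": 0, "rz": 0, "hand": -1},
    {"x": 2.5, "y": 0, "z": 0, "rx": 0, "ry": 0, "rz": 0, "hand": -1},
    {"x": 2.5, "y": 0, "z": 0, "rx": 0, "ry": 0, "rz": 0, "hand": -1},
    {"x": 2.5, "y": 0, "z": 0, "rx": 0, "ry": 0, "rz": 0, "hand": -1},
    {"x": 2.5, "y": 0, "z": 0, "rx": 0, "ry": 0, "rz": 0, "hand": -1},
    {"x": 2.5, "y": 0, "z": 0, "rx": 0, "ry": 0, "rz": 0, "hand": -1},
    {"x": 2.5, "y": 0, "z": 0, "rx": 0, "ry": 0, "rz": 0, "hand": -1},
  ],
)

```text
time: 52.32
eef_pos: [0.5136, -0.3908, 0.0331]
tool_rot: [1.354, 0.982, -1.058]
wrist_force: [-9.5, 4.8, 13.3]
gripper_width: 0.004
```

```bash
python3 - <<'E'
from fit import *
pj();a=cv2.imread("pics/scene0.png").astype(int);b=cv2.imread("pics/s17.png").astype(int)
for n,(x0,x1,y0,y1) in dict(bar=(432,446,160,196),plate=(415,450,195,215),mat=(380,384,215,225)).items(): print(n,a[y0:y1,x0:x1].mean((0,1)).round(),b[y0:y1,x0:x1].mean((0,1)).round())
E
```

```text
j [-0.81  0.04  1.59  0.18  1.32  0.79] p [ 0.5136 -0.3908  0.0331] F [-9.5  4.8 13.3] w 0.004
bar [123. 120. 124.] [126. 122. 126.]
plate [141. 143. 143.] [145. 147. 146.]
mat [187. 134. 121.] [191. 137. 123.]
```

Request:
carry_out(
  rows=[
    {"x": 2.5, "y": 0, "z": 0, "rx": 0, "ry": 0, "rz": 0, "hand": -1},
    {"x": 2.5, "y": 0, "z": 0, "rx": 0, "ry": 0, "rz": 0, "hand": -1},
    {"x": 2.5, "y": 0, "z": 0, "rx": 0, "ry": 0, "rz": 0, "hand": -1},
    {"x": 2.5, "y": 0, "z": 0, "rx": 0, "ry": 0, "rz": 0, "hand": -1},
    {"x": -20, "y": 0, "z": 0, "rx": 0, "ry": 0, "rz": 0, "hand": -1},
    {"x": -60, "y": 0, "z": 0, "rx": 0, "ry": 0, "rz": 0, "hand": -1},
    {"x": -100, "y": 0, "z": 0, "rx": 0, "ry": 0, "rz": 0, "hand": -1},
    {"x": -100, "y": 0, "z": 0, "rx": 0, "ry": 0, "rz": 0, "hand": -1},
  ],
)

```text
time: 53.32
eef_pos: [0.489, -0.3908, 0.1347]
tool_rot: [1.352, 0.974, -1.057]
wrist_force: [0.1, -0.1, -1.8]
gripper_width: 0.003
```

```bash
python3 - <<'E'
from fit import *
pj();m=model(pickle.load(open("cons.pkl","rb")));M=m["M"];Rt=rot(-M[:,2],-M[:,1])
for d in(.045,.027,.012): print(relt(m["grip"]+M[:,2]*d,Rt,0))
t=ctrl.read_camera("scene")
for q in("blank_red","blank_gold","blank_blue","blank_teal"): print(q,[(round(k["confidence"],2),np.int32(k["extent"])) for k in ctrl.outline_of(q,"scene")[:1]])
E
```

```text
j [-0.84 -0.06  1.5   0.18  1.5   0.79] p [ 0.489  -0.3908  0.1347] F [ 0.1 -0.1 -1.8] w 0.003
(array([ 32.8,  14. , -90.7]), array([ 0.1 ,  0.42, -0.21]))
(array([ 50.8,  14. , -90.9]), array([ 0.1 ,  0.42, -0.21]))
(array([ 65.8,  13.9, -91. ]), array([ 0.1 ,  0.42, -0.21]))
blank_red [(0.61, array([406, 171, 415, 179], dtype=int32))]
blank_gold []
blank_blue [(0.53, array([412, 172, 422, 187], dtype=int32))]
blank_teal [(0.58, array([244, 170, 394, 273], dtype=int32))]
```

Request:
carry_out(
  rows=[
    {"x": 0, "y": 8, "z": -50, "rx": 0, "ry": 0.4, "rz": -0.2, "hand": -1},
    {"x": 10, "y": 14, "z": -90.7, "rx": 0, "ry": 0.4, "rz": -0.2, "hand": -1},
    {"x": 33, "y": 14, "z": -90.7, "rx": 0, "ry": 0.4, "rz": -0.2, "hand": -1},
    {"x": 42, "y": 14, "z": -90.8, "rx": 0, "ry": 0.4, "rz": -0.2, "hand": -1},
    {"x": 47, "y": 14, "z": -90.8, "rx": 0, "ry": 0.4, "rz": -0.2, "hand": -1},
    {"x": 51, "y": 14, "z": -90.9, "rx": 0, "ry": 0.4, "rz": -0.2, "hand": -1},
    {"x": 55, "y": 14, "z": -90.9, "rx": 0, "ry": 0.4, "rz": -0.2, "hand": -1},
    {"x": 59, "y": 14, "z": -91, "rx": 0, "ry": 0.4, "rz": -0.2, "hand": -1},
    {"x": 63, "y": 14, "z": -91, "rx": 0, "ry": 0.4, "rz": -0.2, "hand": -1},
    {"x": 65.5, "y": 14, "z": -91, "rx": 0, "ry": 0.4, "rz": -0.2, "hand": -1},
  ],
)

```text
time: 54.82
eef_pos: [0.522, -0.3, 0.0729]
tool_rot: [1.356, 0.992, -1.058]
wrist_force: [-24.0, 8.3, 33.1]
gripper_width: 0.008
```

Request:
carry_out(
  rows=[
    {"x": 1.5, "y": 0, "z": 0, "rx": 0, "ry": 0, "rz": 0, "hand": -1},
    {"x": 2.5, "y": 0, "z": 0, "rx": 0, "ry": 0, "rz": 0, "hand": -1},
    {"x": 2.5, "y": 0, "z": 0, "rx": 0, "ry": 0, "rz": 0, "hand": -1},
  ],
)

```text
time: 55.2
eef_pos: [0.523, -0.3009, 0.0735]
tool_rot: [1.355, 0.989, -1.057]
wrist_force: [-8.2, 2.8, 13.7]
gripper_width: 0.004
```

```bash
python3 - <<'E'
from fit import *
m=model(pickle.load(open("cons.pkl","rb")));s=pj();Rt=R.from_rotvec(s["tool_rot"])
tip=s["eef_pos"]-Rt.apply([.031,0,0]);print("tip rel knob top(in) mm",(m["M"].T@(tip-m["top"])*1000).round(1),"F panel",(m["M"].T@s["wrist_force"]).round(1))
E
```

```text
j [-0.67 -0.11  1.66  0.15  1.38  0.94] p [ 0.523  -0.3009  0.0735] F [-8.2  2.8 13.7] w 0.004
tip rel knob top(in) mm [-1.8  1.1 -0.2] F panel [-4.5  2.3 15.4]
```

Request:
carry_out(
  rows=[
    {"x": -20, "y": 0, "z": 0, "rx": 0, "ry": 0, "rz": 0, "hand": -1},
    {"x": -60, "y": 0, "z": 0, "rx": 0, "ry": 0, "rz": 0, "hand": -1},
    {"x": -110, "y": 0, "z": 0, "rx": 0, "ry": 0, "rz": 0, "hand": -1},
    {"x": -130, "y": -40, "z": 0, "rx": 0, "ry": 0, "rz": 0, "hand": -1},
    {"x": -130, "y": -80, "z": 0, "rx": 0, "ry": 0, "rz": 0, "hand": -1},
    {"x": -130, "y": -80, "z": 0, "rx": 0, "ry": 0, "rz": 0, "hand": -1},
    {"x": -130, "y": -80, "z": 0, "rx": 0, "ry": 0, "rz": 0, "hand": -1},
  ],
)

```text
time: 56.08
eef_pos: [0.4132, -0.2954, 0.1788]
tool_rot: [1.356, 0.988, -1.057]
wrist_force: [0.6, 0.8, 0.4]
gripper_width: 0.007
```

```bash
python3 - <<'E'
from fit import *
pj();m=model(pickle.load(open("cons.pkl","rb")));M=m["M"]
c=ctrl.read_camera("wrist");s=ctrl.read_camera("scene")
for k in ctrl.outline_of("knob_grip","wrist")[:1]:
    ys,xs=np.where(k["mask"]);print(k["confidence"],k["extent"],xs.mean().round(1),ys.mean().round(1),"in/out",proj(c,[m["grip"],m["grip"]+.015*M[:,2]]).round(1).tolist())
p=ctrl.read_camera("top")
a=cv2.resize(s["image"][130:280,160:480],(800,375));q=proj(p,[[.553,.325,.116]])[0].astype(int);b=cv2.resize(p["image"][q[1]-20:q[1]+20,q[0]-20:q[0]+20],(225,225));b2=cv2.resize(p["image"][140:270,180:480],(520,225))
cv2.imwrite("pics/final.png",np.vstack([a,np.hstack([b,b2,np.zeros((225,55,3),np.uint8)])]))
E
```

```text
j [-0.82 -0.38  1.7   0.18  1.63  0.83] p [ 0.4132 -0.2954  0.1788] F [0.6 0.8 0.4] w 0.007
0.74 [294.4, 83.0, 333.6, 124.5] 313.6 104.0 in/out [[313.5, 103.3], [313.5, 103.7]]
```

View pics/final.png

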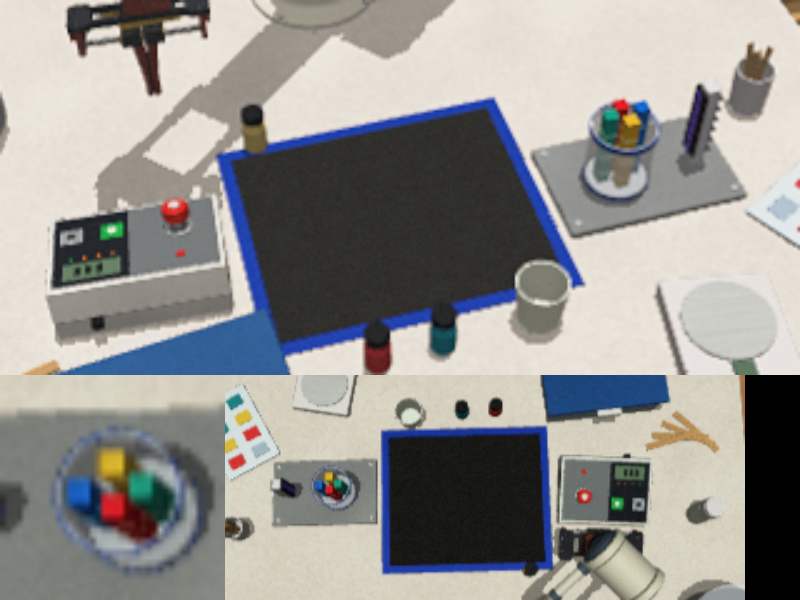

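```bash
python3 -c "
from bench import ctrl
print(ctrl.sign_off())"
```

```text
the job is handed in; nothing more can be done
None
```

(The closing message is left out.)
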